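# Inspect the three windows of a beam-splitter housing

### The job

Pick up the metal beam-splitter housing by its square stem and show its three round windows to the tilted inspection microscope one after another, the largest first, then the medium one, then the smallest: each window square to the lens, centred on its axis and in focus, and held still there for about a second. Then set the housing down gently, upright, in the white tray and let go. Do not bump the microscope, do not touch the sides of the housing with the fingers, and leave the other things on the bench where they are.

Things in the scene. Friction and masses are not known exactly. Their poses are not given: they have to be found in the camera images.
- housing: Loose aluminium block 60 x 60 x 76 mm (tall) with a square stem on its top, 126 mm in all, about 0.35 kg; upright on the green mat at first. Origin: centre of its underside; z up. Round black-rimmed windows in three sides; seen from above, clockwise: large (+y side), medium (+x), small (-y), blank (-x). A black bar, 44 x 7 x 5 mm high, lies on the top along the blank side's edge.
- win_large (a point): centre of the large window (42 mm glass), mid-width on the housing's +y side, on the surface, 38 mm above the underside
- win_medium (a point): centre of the medium window (28 mm glass), mid-width on the housing's +x side, on the surface, 38 mm above the underside
- win_small (a point): centre of the small window (14 mm glass), mid-width on the housing's -y side, on the surface, 38 mm above the underside
- stem_grip (a point): grip point on the axis of the square steel stem (20 x 20 mm, 50 mm tall, centred on the block's top), 30 mm above the block's top, 106 mm above the underside
- stand: Fixed microscope stand: black base plate 240 x 180 x 22 mm, dark column 365 mm tall with a white top. Origin: on the table right below the focus point. Its x axis is level, from the focus point towards the column: the base covers x = 30 to 270 mm, the column is at x = 245 mm.
- lens: Microscope head on the stand: black barrel (52 mm diameter, 50 mm long, then 64 mm) and white head 75 x 85 x 90 mm. It looks down at a slant towards the robot; its axis is 35 degrees from level. Origin: the focus point, on the axis 85 mm in front of the lens and 200 mm above the table. z: from the focus point up the axis to the lens; y level.
- lens_front (a point): centre of the lens's front face, 85 mm from the focus point
- mat: fixed green mat 150 x 150 x 3 mm on which the housing stands at first. Origin: centre of its underside
- tray: fixed low white tray, outside 170 x 170 x 20 mm, walls and floor 5 mm. Origin: centre of its underside
- wash_bottle: bystander: white wash bottle, 62 mm diameter, with a red cap and bent red spout, 183 mm tall. Origin: centre of its underside
- dishes: bystander: stack of three clear round dishes, 90 mm diameter, 42 mm tall. Origin: centre of its underside
- objective: bystander: steel microscope objective, 38 mm diameter, 55 mm tall, standing. Origin: centre of its underside
Not all that is in view belongs to the job. Leave any blue look-alike of the housing alone.

How it is judged:
By the outcome, as a careful person would: the job done as asked, in the order asked, and still so for the second after the job is handed in, with the robot touching nothing.
It also fails if it takes over 61 s, if anything falls off the work surface, if the arm or the gripper's body presses on something with over 40 N, if the wrist force passes 120 N, or if a joint passes its speed limit or range.

### The arm

A 6-joint arm with a two-finger parallel gripper is mounted at the origin on the work surface. World frame = base frame: x ahead of the robot, y to its left, z up, the work surface at z = 0. Lengths are in m, angles in rad, forces in N, time in s.
With the tool pointing down it reaches from about 0.325 to 0.875 m from the base axis. Payload 4.4 kg.
Tool frame: the origin (TCP) lies between the finger pads; the fingertips stand 22 mm ahead of it and the grasp point (between the pads) lies 3 mm ahead of it; z points along the fingers, y is the line along which they close (so a half turn about z gives the same grasp; the last joint's range is limited). The gripper opens to 85 mm and grips with 20 to 120 N. Pads are 22 mm wide; open, the fingers measure 114 mm over their backs; the gripper's body (76 mm by 85 mm) begins 54 mm behind the grasp point. The pads swing forward as they close: fully open they stand 13 mm farther back than shut.
Start: joints at [-1.304, 0.207, 1.542, -0, 1.393, -0.15], TCP at [0.233, -0.526, 0.253] pointing down, gripper open.
Joint ranges: [-2.73, 2.73], [-0.86, 2.22], [0.23, 2.46], [-1.11, 4.25], [0.08, 2.63], [-2.82, 2.82]. Speed limits (rad/s): [2.79, 2.79, 3.14, 3.14, 3.14, 3.14].

### API

Orientations are given as a rotation vector (axis times angle).
In Python, from cell import robot gives the robot as it stands.
- The arm moves only by the shell command python3 -m pendant 'ROWS'. ROWS is JSON, a list that holds one entry, the list of rows, each a list of 5 numbers: the shift along the world's x, y, z in mm, then the turn about the world's z in rad, then the closure in counts, from 0 (fully open) to 255 (shut). In form: [[[dx, dy, dz, yaw, claw], ...]]. A call has 1 to 12 rows; each row shifts and turns the commanded pose from where the row before left it; what a row does not reach is not made up. A row lasts 1/12 s, in which the tool goes at most 41.7 mm and 7.16 degrees, less where a joint would pass 70% of its speed; a pose out of reach is approached as far as the arm can. A call is refused whole if a number of a shift passes 41.7 or a number of a turn 0.125, either way. A call with a gripper value outside its range is refused whole. The fingers move at their own pace and stop on an object; the grip force is fixed at half the most. Time passes only in rows, so rows that do not move let the fingers close. It gives the time, the measured TCP pose, the force, the opening and the grip force at its end, in the units of the state.
- robot.get_state(): the state, without advancing time (a new reading comes with each control period).
- robot.get_image(name): name is "scene" or "top" or "wrist"; returns a dict with "img" (400x640x3 uint8, red, green, blue), "fx", "fy", "cx", "cy" (pixels), "k1" (the pictures are not rectified: a ray, as slopes to the right and down, at radius r is drawn at 1 + k1 r^2 times it, then the intrinsics apply), "rvec" (rotation vector, rad) and "tvec" (3), from world to camera coordinates, as OpenCV has them. Camera axes: x right, y down, z forward; pixel columns grow to the right and rows downward; lengths in m; the calibration is good to about 2 mm. A picture is of the moment at which its call begins. There is no depth.
- robot.sign_off(): hands the job in; it is judged then, once.
The state is a dict: "clock": time; "q": joint angles; "joint_velocities": joint speeds; "tau": joint torques, N m; "eef_pos": TCP position; "eef_rot": TCP orientation; "wrist_force": force on the tool from outside, world axes, zero at the start; "ft_torque": the same for the moment, N m; "width": opening from 0.0 (shut) to 1.0 (fully open); "grasp_force": force on a finger pad.
Only numpy, scipy, OpenCV 4.12 (cv2) and the standard library are available. Lean on these libraries where they do the work, as an engineer would, in place of code of your own. Each camera call takes 0.05 s, during which the arm holds its last target. There are 200 camera calls.

## Working session

There is one attempt and no reset: what is moved stays moved. The work goes in short steps, Python scripts to look and compute and a shell command to move; the robot and the scene stay as the last step left them, time stands still between calls to the robot, and variables do not carry over. Pictures are saved under pics/ and viewed, at most 10 in all, crops included, and the job is handed in when it is done.

```bash
ls; mkdir -p pics
cat > h.py <<'E'
import numpy as np,cv2
from cell import robot
def cam(n):
    d=robot.get_image(n); d['R']=cv2.Rodrigues(np.array(d['rvec'],float))[0]; d['t']=np.array(d['tvec'],float).ravel(); d['n']=n; return d
def K(d): return np.array([[d['fx'],0,d['cx']],[0,d['fy'],d['cy']],[0,0,1.]]),np.array([d['k1'],0,0,0,0.])
def ray(d,u,v):
    k,D=K(d); p=cv2.undistortPoints(np.array([[[u,v]]],float),k,D).ravel()
    return -d['R'].T@d['t'], d['R'].T@np.array([p[0],p[1],1.])
def onz(d,u,v,z):
    o,r=ray(d,u,v); return o+r*(z-o[2])/r[2]
def proj(d,P):
    k,D=K(d); return cv2.projectPoints(np.array(P,float).reshape(-1,3),d['R'],d['t'],k,D)[0].reshape(-1,2)
def tri(*a):
    A=np.zeros((3,3));b=np.zeros(3)
    for d,u,v in a:
        o,r=ray(d,u,v); r=r/np.linalg.norm(r); M=np.eye(3)-np.outer(r,r); A+=M;b+=M@o
    return np.linalg.solve(A,b)
def save(d,n): cv2.imwrite('pics/'+n+'.png',d['img'][:,:,::-1])
E
python3 - <<'E'
from h import *
import cell
s=robot.get_state(); print({k:np.round(v,3) for k,v in s.items()})
print([m for m in dir(robot) if m[0]!='_'])
import pickle
c={n:cam(n) for n in('scene','top','wrist')}; pickle.dump(c,open('c0.pkl','wb'))
for n in c: save(c[n],n+'0'); print(n,-c[n]['R'].T@c[n]['t'], c[n]['fx'])
E
```

```text
pics
{'clock': np.float64(0.0), 'q': array([-1.304,  0.207,  1.543,  0.   ,  1.393, -0.15 ]), 'joint_velocities': array([ 0.   ,  0.   ,  0.001, -0.001, -0.001,  0.   ]), 'tau': array([ 1.0000e-03, -3.8303e+01, -2.9160e+01,  0.0000e+00,  1.1000e-02,
        0.0000e+00]), 'eef_pos': array([ 0.233, -0.525,  0.252]), 'eef_rot': array([-3.071, -0.651,  0.   ]), 'wrist_force': array([ 0.043, -0.232,  0.048]), 'ft_torque': array([ 0.009, -0.032, -0.014]), 'grasp_force': np.float64(0.0), 'width': np.float64(0.998)}
['Unreachable', 'get_image', 'get_state', 'sign_off']
scene [0.88298646 0.33395879 0.80804114] 361.53018043091765
top [0.35013851 0.02590801 1.29210198] 434.34095221482977
wrist [ 0.30405249 -0.49492642  0.3727156 ] 308.27300684126016
```

```bash
python3 -m pendant --help 2>&1 | head -40
```

```text
invalid input: not JSON, or not a number
```

View pics/scene0.png

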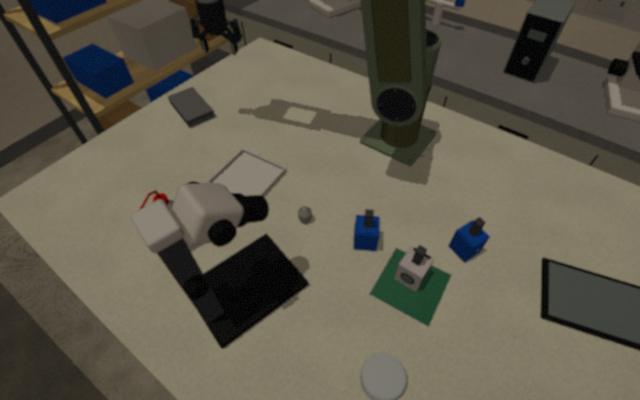

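View pics/top0.png

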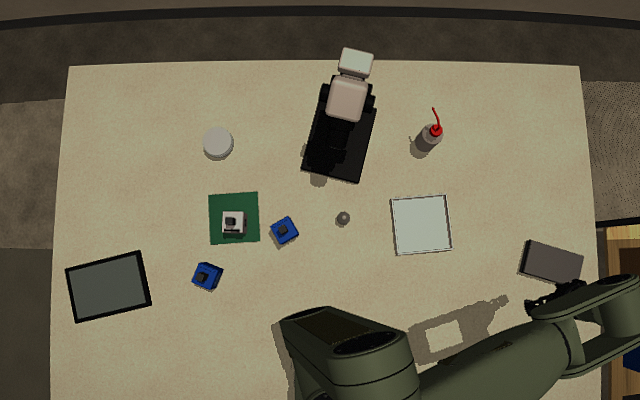

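Run:
```python
import pickle; from h import *
c=pickle.load(open('c0.pkl','rb'))
def crop(n,x,y,w,h,s,g=1.8):
    i=cv2.resize(c[n]['img'][y:y+h,x:x+w],None,fx=s,fy=s,interpolation=cv2.INTER_CUBIC); return (255*(i/255.)**(1/g)).astype(np.uint8)[:,:,::-1]
M=np.zeros((600,800,3),np.uint8)
M[:300,:400]=crop('scene',370,235,80,60,5)
M[:300,400:]=crop('top',200,185,100,75,4)
M[300:,:400]=crop('scene',140,190,200,150,2)
M[300:,400:]=crop('top',290,45,100,75*2,4)[300:600] if 0 else crop('top',290,100,133,100,3)[:300,:400] if 0 else cv2.resize(crop('top',280,45,133,100,1),(400,300)) if 0 else crop('top',280,90,133,100,3,2.5)[:300,:399].repeat(1,0) if 0 else cv2.resize(crop('top',280,95,120,90,1,2.5),(400,300),interpolation=cv2.INTER_CUBIC)
cv2.imwrite('pics/m1.png',M)
hsv={n:cv2.cvtColor(c[n]['img'],cv2.COLOR_RGB2HSV) for n in c}
# mat, top
t=c['top'];m=cv2.inRange(hsv['top'],(60,80,30),(90,255,255)); m=cv2.morphologyEx(m,cv2.MORPH_CLOSE,np.ones((25,25)))
r=cv2.minAreaRect(np.argwhere(m)[:,::-1].astype(np.float32)); 
print('mat',r,[onz(t,*p,0.003)[:2].round(4) for p in cv2.boxPoints(r)],onz(t,*r[0],.003))
for y in range(188,256,6): pass
# tray
b=t['img'][185:265,380:460].astype(int); g=(abs(b[:,:,0]-b[:,:,2])<14)&(b.mean(2)>120)
n,l,st,ce=cv2.connectedComponentsWithStats(cv2.morphologyEx(g.astype(np.uint8),cv2.MORPH_CLOSE,np.ones((5,5)))); k=1+st[1:,4].argmax()
r=cv2.minAreaRect((np.argwhere(l==k)[:,::-1]+[380,185]).astype(np.float32)); print('tray',r,[onz(t,*p,0.02)[:2].round(4) for p in cv2.boxPoints(r)],onz(t,*r[0],.02))
# housing bright
b=t['img'][200:245,215:255].astype(int); print(b[:,:,0][8:38:1,5:35:1].tolist().__str__()[:0])
g=(b[:,:,0]>110)&(hsv['top'][200:245,215:255,1]<60); p=np.argwhere(g)[:,::-1]+[215,200]; r=cv2.minAreaRect(p.astype(np.float32)); print('hous',len(p),r,onz(t,*r[0],.076),[onz(t,*q,0.076)[:2].round(4) for q in cv2.boxPoints(r)])
for nm,px in(('obj',(343,218)),('dish',(218,143)),('bluA',(284,231)),('bluB',(207,276)),('bottle',(425,142))): print(nm,onz(t,*px,.04).round(3))
print('base corners top',[onz(t,*q,.022).round(4)[:2] for q in((302,172),(358,183))])
print('base corners scene',[onz(c['scene'],*q,.022).round(4)[:2] for q in((268,237),(307,284),(222,343))])
```

```text
mat ((233.61676025390625, 217.634521484375), (49.37420654296875, 49.58794403076172), 85.91438293457031) [array([0.516 , 0.3598]), array([0.5263, 0.2103]), array([0.3793, 0.1978]), array([0.3687, 0.3452])] [0.44712583 0.27785588 0.003     ]
tray ((422.16070556640625, 223.4370880126953), (56.364009857177734, 56.74324035644531), 84.5596694946289) [array([ 0.5022, -0.1909]), array([ 0.5177, -0.3623]), array([ 0.3505, -0.3718]), array([ 0.337 , -0.2028])] [ 0.42632521 -0.28121034  0.02      ]

hous 316 ((236.0, 227.5), (33.0, 36.0), 90.0) [0.41392148 0.25630837 0.076     ] [array([0.4604, 0.3084]), array([0.4603, 0.2063]), array([0.3679, 0.205 ]), array([0.3678, 0.3063])]
obj [ 0.442 -0.046  0.04 ]
dish [0.666 0.323 0.04 ]
bluA [0.406 0.124 0.04 ]
bluB [0.277 0.345 0.04 ]
bottle [ 0.668 -0.294  0.04 ]
base corners top [array([0.5809, 0.0734]), array([ 0.5474, -0.0925])]
base corners scene [array([ 0.557 , -0.0778]), array([0.6019, 0.0829]), array([0.8168, 0.0193])]
```

View pics/m1.png

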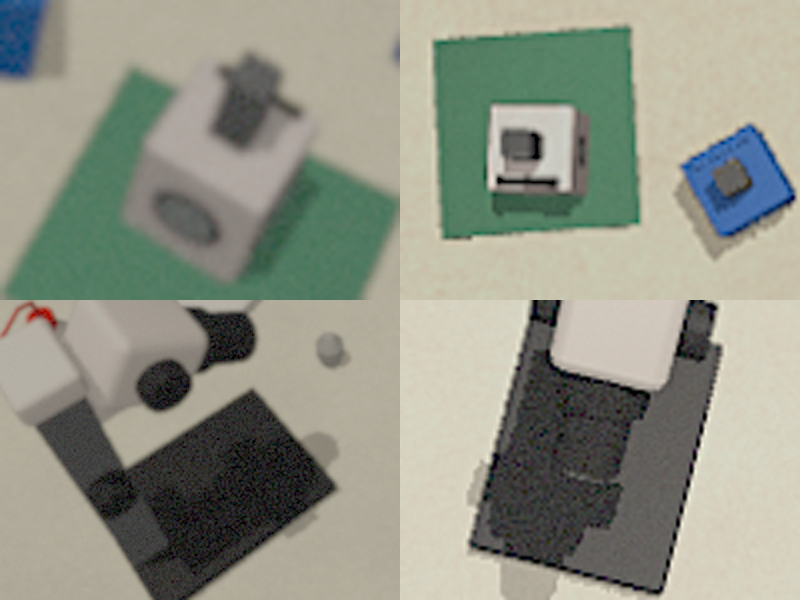

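```bash
cat >> h.py <<'E'
def edge(g,p,q,w=6,n=30):
    """line through the strongest intensity step near segment p-q -> (point,dir)"""
    p=np.array(p,float);q=np.array(q,float);d=(q-p)/np.linalg.norm(q-p);nn=np.array([-d[1],d[0]])
    g=cv2.GaussianBlur(g.astype(np.float32),(0,0),.7);pts=[]
    s=np.arange(-w,w+.01,.25)
    for a in np.linspace(.1,.9,n):
        P=(p+a*(q-p))[None]+s[:,None]*nn
        v=cv2.remap(g,P[:,0].astype(np.float32)[None],P[:,1].astype(np.float32)[None],cv2.INTER_LINEAR).ravel()
        dv=abs(np.gradient(v)); k=dv.argmax(); m=slice(max(0,k-5),k+6); pts.append(P[0]+nn*((s[m]*dv[m]).sum()/dv[m].sum()+w))
    vx=cv2.fitLine(np.array(pts,np.float32),cv2.DIST_HUBER,0,.01,.01).ravel(); return vx[2:],vx[:2]
def isect(a,b):
    t=np.linalg.solve(np.array([a[1],-b[1]]).T,b[0]-a[0]); return a[0]+t[0]*a[1]
def quad(g,c,w=6):
    c=[np.array(x,float) for x in c]; L=[edge(g,c[i],c[(i+1)%len(c)],w) for i in range(len(c))]; return [isect(L[i-1],L[i]) for i in range(len(c))]
E
python3 - <<'E'
import pickle; from h import *
c=pickle.load(open('c0.pkl','rb')); t=c['top'];s=c['scene']
G={n:c[n]['img'][:,:,0] for n in c}
Q=quad(G['top'],[(222.5,211.2),(244.2,211.2),(243.8,233),(222,232.5)],3)
P=np.array([onz(t,*q,.076) for q in Q]); print('px',np.round(Q,1).tolist()); ctr=P.mean(0); print('housing',ctr,np.linalg.norm(P-np.roll(P,1,0),axis=1)); 
d=P[0]-P[1]+P[3]-P[2]; yaw=np.arctan2(d[1],d[0])-np.pi/2; print('yaw deg',np.degrees(yaw))
R=cv2.Rodrigues(np.array([0,0,yaw]))[0]
for n,p in(('L',(0,.03,.041)),('M',(.03,0,.041)),('S',(0,-.03,.041)),('stemtop',(0,0,.129))):
    X=R@np.array(p)+np.r_[ctr[:2],0]; print(n,X.round(4),'scene',proj(s,X).round(1),'top',proj(t,X).round(1))
Q=quad(G['top'],[(301.5,169.4),(358.6,182.6),(376.6,108.5)],4)
L1=edge(G['top'],(301.5,169.4),(358.6,182.6),4);L2=edge(G['top'],(358.6,182.6),(376.6,108.5),4);L3=edge(G['top'],(301.5,169.4),(309,140),4)
a,b=isect(L1,L3),isect(L1,L2); A,B=onz(t,*a,.022),onz(t,*b,.022); C=onz(t,376.6,108.5,.022); print('top base',a,b,A,B,C,np.linalg.norm(A-B),np.linalg.norm(C-B))
g=cv2.GaussianBlur(G['scene'],(0,0),1)
M1=edge(g,(266.5,235),(308.5,284),4);M2=edge(g,(308.5,284),(225,343),4);M3=edge(g,(266.5,235),(215,268),4)
a,b=isect(M1,M3),isect(M1,M2);a2,b2=onz(s,*a,.022),onz(s,*b,.022); print('scene base',a,b,a2,b2,np.linalg.norm(a2-b2)); print('proj top corners into scene',proj(s,[A,B]).round(1), proj(s,[A-[0,0,.022],B-[0,0,.022]]).round(1))
Q=quad(G['top'],[(209,195),(257,192),(260,241),(210,244)],4); P=np.array([onz(t,*q,.003) for q in Q]); print('mat',P.mean(0),np.linalg.norm(P-np.roll(P,1,0),axis=1)); print('mat scene proj',proj(s,P).round(0).tolist())
Q=quad(G['top'],[(390,197),(449,194),(452,253),(394,256)],4); P=np.array([onz(t,*q,.02) for q in Q]); print('tray',P.mean(0),P.round(3).tolist(),np.linalg.norm(P-np.roll(P,1,0),axis=1))
E
```

```text
px [[222.39999389648438, 210.8000030517578], [242.89999389648438, 210.8000030517578], [242.3000030517578, 230.6999969482422], [221.1999969482422, 230.89999389648438]]
housing [0.43281529 0.26752345 0.076     ] [0.05672953 0.05842584 0.05589308 0.05948317]
yaw deg 0.28055402500429716
L [0.4327 0.2975 0.041 ] scene [[424.1 275.5]] top [[224.2 221.6]]
M [0.4628 0.2677 0.041 ] scene [[406.6 278.3]] top [[234.7 211.2]]
S [0.433  0.2375 0.041 ] scene [[401.2 262.3]] top [[244.9 221.5]]
stemtop [0.4328 0.2675 0.129 ] scene [[420.3 249.5]] top [[228.3 219.4]]
top base [299.60492 168.63947] [358.048   184.56108] [0.59108188 0.08056287 0.022     ] [ 0.54267442 -0.09261054  0.022     ] [ 0.77761094 -0.15364398  0.022     ] 0.17981188620476005 0.24273493746667973
scene base [265.77423 233.08066] [309.31992 283.5067 ] [ 0.55131147 -0.09043701  0.022     ] [0.597693  0.0866017 0.022    ] 0.18301352128092463
proj top corners into scene [[309.  280. ]
 [267.3 230.4]] [[309.3 284.1]
 [268.4 235. ]]
mat [0.4476219  0.27837185 0.003     ] [0.14989628 0.1504208  0.14925711 0.14950859]
mat scene proj [[428.0, 326.0], [369.0, 293.0], [395.0, 246.0], [451.0, 274.0]]
tray [ 0.4206441  -0.27906959  0.02      ] [[0.495, -0.19, 0.02], [0.508, -0.356, 0.02], [0.345, -0.367, 0.02], [0.334, -0.203, 0.02]] [0.16153893 0.16633418 0.16416153 0.16386446]
```

```bash
python3 -m pendant '[[[9,36,0,0.0525,0],[9,36,0,0.0525,0],[9,36,0,0.0525,0],[9,36,0,0.0525,0],[9,36,0,0.0525,0],[9,36,0,0.0525,0],[9,36,0,0.0525,0],[9,36,0,0.0525,0],[9,36,0,0.0525,0],[9,36,0,0.0525,0],[9,36,0,0.0525,0],[9,36,0,0.0525,0]]]'
python3 -m pendant '[[[9,36,0,0.0525,0],[9,36,0,0.0525,0],[9,36,0,0.0525,0],[9,36,0,0.0525,0],[9,36,0,0.0525,0],[9,36,0,0.0525,0],[9,36,0,0.0525,0],[9,36,0,0.0525,0],[9,36,0,0.0525,0],[9,36,0,0.0525,0],[0,0,0,0,0]]]'
python3 - <<'E'
import pickle; from h import *
d=cam('wrist');save(d,'w1');pickle.dump(d,open('w1.pkl','wb'))
s=robot.get_state(); print(s['clock'],s['eef_pos'],s['eef_rot'],s['q'])
c0=[.4328,.2675]
for n,p in(('L',(0,.03,.041)),('M',(.03,0,.041)),('S',(0,-.03,.041)),('stemtop',(0,0,.129)),('grip',(0,0,.109))): print(n,proj(d,np.array(p)+np.r_[c0,0]).round(1))
E
```

```text
clock: 1.15
eef_pos: [0.3411, -0.0918, 0.2533]
eef_rot: [2.718, 1.574, 0.001]
wrist_force: [1.5, -0.2, -0.1]
width: 0.997
grasp_force: 0.0
clock: 2.07
eef_pos: [0.4319, 0.2717, 0.2528]
eef_rot: [-2.21, -2.23, -0.004]
wrist_force: [0.2, -1.0, -0.2]
width: 0.997
grasp_force: 0.0
2.1167 [0.43117096 0.26893003 0.25259626] [-2.21372753e+00 -2.22822029e+00  1.26323225e-03] [3.87060804e-01 6.50782473e-02 1.70287708e+00 2.84022883e-04
 1.37462954e+00 3.80479924e-01]
L [[320.7 149.7]]
M [[347.6 177.1]]
S [[320.2 202.6]]
stemtop [[320.7 201.6]]
grip [[320.7 194.6]]
```

View pics/w1.png

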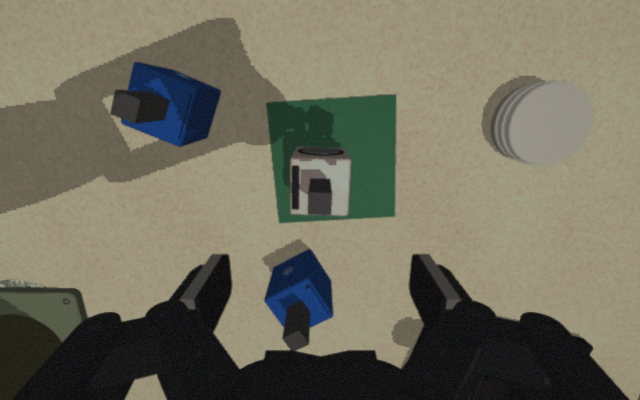

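```bash
python3 -m pendant '[[[1,-1,-20,0,0],[0,0,-30,0,0],[0,0,-30,0,0],[0,0,-25,0,0],[0,0,-20,0,0],[0,0,-10,0,0],[0,0,-6,0,0],[0,0,0,0,0],[0,0,0,0,120]]]'
python3 -m pendant '[[[0,0,0,0,255],[0,0,0,0,255],[0,0,0,0,255],[0,0,0,0,255],[0,0,0,0,255],[0,0,0,0,255]]]'
```

```text
clock: 2.87
eef_pos: [0.4331, 0.2653, 0.1132]
eef_rot: [2.219, 2.222, 0.002]
wrist_force: [0.7, 0.3, 1.0]
width: 0.886
grasp_force: 0.0
clock: 3.37
eef_pos: [0.4327, 0.2658, 0.1129]
eef_rot: [2.219, 2.224, 0.002]
wrist_force: [-1.1, -0.5, 3.0]
width: 0.226
grasp_force: 60.7
```

```bash
python3 -m pendant '[[[0,0,-1.5,0,255],[0,0,0,0,255],[0,0,0,0,255]]]'
python3 -m pendant '[[[0,-3.1,0.8,0,255],[0,-3.1,0.7,0,255],[0,-3.2,0.6,0,255],[0,0,0,0,255]]]'
```

```text
clock: 3.62
eef_pos: [0.4328, 0.2658, 0.1129]
eef_rot: [2.219, 2.224, 0.001]
wrist_force: [-4.1, -1.3, 13.3]
width: 0.225
grasp_force: 62.0
clock: 3.95
eef_pos: [0.4323, 0.2556, 0.1129]
eef_rot: [2.219, 2.223, -0.0]
wrist_force: [-0.0, 1.0, 2.5]
width: 0.227
grasp_force: 60.9
```

```bash
python3 -m pendant '[[[0,0,38,0,255],[0,0,38,0,255],[0,0,38,0.01,255],[0,-20,38,0.02,255],[0,-40,0,0.02,255],[0,-40,0,0.023,255],[0,-40,0,0,255],[0,-40,0,0,255],[-1,-40,0,0,255],[-1,-40,0,0,255],[-1,-40,0,0,255],[-1,-40,0,0,255]]]'
python3 -m pendant '[[[-1,-40,0,0,255],[-1,-40,0,0,255],[0,-40,0,0,255],[0,-40,0,0,255],[0,-38,0,0,255],[0,-28,0,0,255],[0,-15,0,0,255],[0,0,0,0,255],[0,0,0,0,255]]]'
python3 - <<'E'
import pickle; from h import *
s=robot.get_state(); print(s['clock'],s['eef_pos'],s['eef_rot'])
c={n:cam(n) for n in('scene','top','wrist')};pickle.dump(c,open('c1.pkl','wb'))
M=np.zeros((600,800,3),np.uint8)
M[:250,:400]=cv2.resize(c['wrist']['img'],(400,250));M[:250,400:]=cv2.resize(c['scene']['img'][110:235,160:360],(400,250))
M[250:,:440]=cv2.resize(c['top']['img'][170:287,360:507],(440,350))
M=(255*(M/255.)**.6).astype(np.uint8);cv2.imwrite('pics/m2.png',M[:,:,::-1])
E
```

```text
clock: 4.95
eef_pos: [0.4266, -0.0852, 0.2624]
eef_rot: [-2.135, -2.301, 0.003]
wrist_force: [0.3, -0.9, -2.5]
width: 0.225
grasp_force: 60.3
clock: 5.7
eef_pos: [0.4254, -0.324, 0.2622]
eef_rot: [-2.136, -2.299, -0.001]
wrist_force: [-0.4, -0.1, -2.5]
width: 0.227
grasp_force: 60.3
5.7 [ 0.42541723 -0.32395773  0.26221341] [-2.13564706e+00 -2.29868134e+00 -1.03459681e-03]
```

View pics/m2.png

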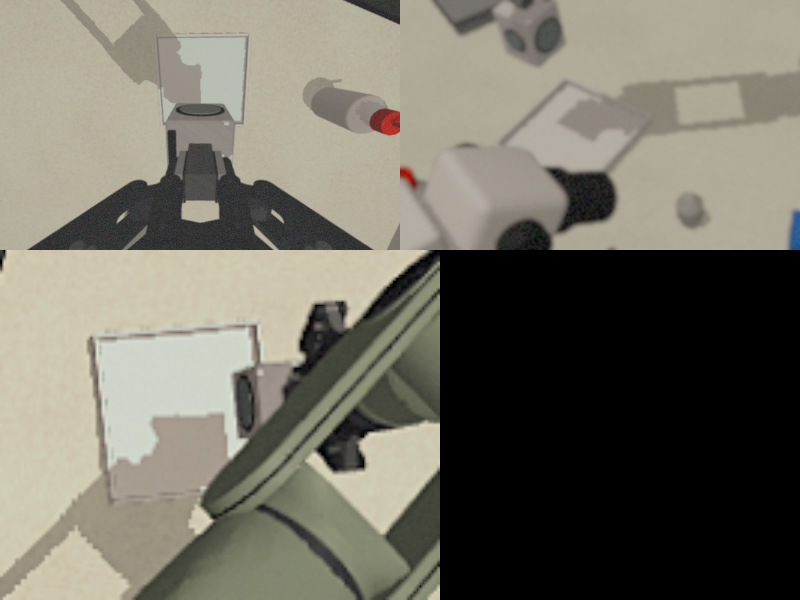

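```bash
cat >> h.py <<'E'
def window(dist=None,az=None,rad=.021,name='wrist'):
    """tilt of the shown window from the wrist picture: dark blob -> ellipse, against predicted centre for each tilt"""
    d=cam(name); s=robot.get_state(); R=cv2.Rodrigues(np.array(s['eef_rot']))[0]; G=np.array(s['eef_pos'])+.003*R[:,2]
    cx=-d['R'].T@d['t']-G; ax=R[:,0]*np.sign(cx@R[:,0]); ax[2]=0; ax/=np.linalg.norm(ax)  # window side = camera side
    out=[]
    for th in np.radians(np.arange(-10,60,.5)):
        n=ax*np.cos(th)+np.array([0,0,np.sin(th)]); w=-ax*np.sin(th)+np.array([0,0,np.cos(th)]); l=np.cross(w,n)
        C=G+.03*n-.068*w; a=np.linspace(0,2*np.pi,40,endpoint=False); p=proj(d,C+rad*(np.cos(a)[:,None]*l+np.sin(a)[:,None]*w)); out.append((np.degrees(th),p.mean(0),np.ptp(p[:,0]),np.ptp(p[:,1])))
    return d,s,G,ax,out
E
python3 -m pendant '[[[0,4,-30,0,255],[0,4,-35,0,255],[0,0,-35,0,255],[0,0,-25,0,255],[0,0,-12,0,255],[0,0,-4,0,255],[0,0,0,0,255]]]'
python3 - <<'E'
from h import *
d,s,G,ax,o=window(); print(s['eef_pos'],ax)
for x in o[::20]: print(x[0],x[1].round(1),x[2].round(1),x[3].round(1))
save(d,'w2')
g=cv2.cvtColor(d['img'],cv2.COLOR_RGB2GRAY)
for col in (300,320,340): print(col,g[90:240:3,col].tolist())
E
```

```text
clock: 6.43
eef_pos: [0.4264, -0.3155, 0.1225]
eef_rot: [-2.134, -2.304, -0.0]
wrist_force: [0.1, -0.2, -2.9]
width: 0.226
grasp_force: 60.2
[ 0.4271941  -0.31653149  0.12394517] [-0.07579651  0.99712331  0.        ]
-10.0 [320.9 195.2] 64.0 7.9
0.0 [321.  178.8] 66.5 16.2
10.0 [321.  163.2] 69.8 25.4
20.0 [321.1 148.7] 74.0 35.8
29.999999999999996 [321.2 135.4] 79.3 47.8
40.0 [321.3 124. ] 85.8 61.5
50.0 [321.4 115.1] 93.8 77.2
300 [103, 106, 105, 106, 105, 140, 157, 156, 110, 106, 106, 105, 104, 105, 104, 103, 107, 101, 103, 103, 104, 107, 103, 105, 105, 82, 44, 44, 44, 44, 44, 20, 73, 69, 82, 92, 95, 98, 91, 92, 94, 96, 96, 97, 92, 92, 93, 92, 84, 79]
320 [157, 156, 155, 157, 157, 156, 158, 156, 158, 156, 157, 155, 158, 157, 159, 157, 153, 106, 101, 105, 100, 105, 103, 105, 103, 81, 44, 44, 44, 46, 46, 39, 50, 73, 77, 90, 96, 95, 96, 93, 96, 99, 95, 93, 93, 94, 90, 30, 29, 27]
340 [156, 157, 158, 155, 156, 158, 158, 156, 155, 156, 156, 159, 158, 157, 157, 157, 158, 127, 106, 102, 106, 103, 105, 102, 104, 87, 44, 44, 45, 41, 63, 21, 65, 68, 77, 94, 94, 97, 94, 90, 94, 94, 97, 96, 95, 97, 97, 96, 92, 86]
```

```bash
python3 -m pendant '[[[0.6,-8,0,0,255],[0.5,-6,0,0,255],[0.4,-5,0,0,255],[0.4,-5,0,0,255],[0.4,-5,0,0,255],[0.4,-5,0,0,255]]]'; python3 -m pendant '[[[0.4,-5,0,0,255],[0.4,-5,0,0,255]]]'
cat >> h.py <<'E'
def tilt():
    d,s,G,ax,o=window(); g=cv2.cvtColor(d['img'],cv2.COLOR_RGB2GRAY).astype(int)
    m=((g<62)&(np.abs(d['img'].astype(int).max(2)-d['img'].astype(int).min(2))<25)).astype(np.uint8); n,l,st,ce=cv2.connectedComponentsWithStats(m)
    r=[]
    for k in range(1,n):
        if st[k,4]>60 and abs(ce[k,0]-321)<25 and 60<ce[k,1]<215 and st[k,2]<130:
            cy=st[k,1]+(st[k,3]-1)/2; r.append((round(float(ce[k,0]),1),cy,int(st[k,2]),int(st[k,3]),round(float(np.interp(-cy,[-x[1][1] for x in o],[x[0] for x in o])),1)))
    print('t',round(s['clock'],2),'pos',s['eef_pos'].round(4),'F',s['wrist_force'].round(1),'blobs x,y,w,h,tilt',r); return d
E
python3 -c "
from h import *
save(tilt(),'w3')"
```

```text
clock: 6.98
eef_pos: [0.429, -0.3489, 0.1237]
eef_rot: [-2.135, -2.3, -0.006]
wrist_force: [-1.7, 7.9, 2.6]
width: 0.224
grasp_force: 60.5
clock: 7.15
eef_pos: [0.4299, -0.359, 0.1238]
eef_rot: [-2.135, -2.3, -0.005]
wrist_force: [-0.7, 7.2, 2.2]
width: 0.222
grasp_force: 60.2
t 7.2 pos [ 0.4299 -0.3599  0.1238] F [-1.8  6.7  2.8] blobs x,y,w,h,tilt [(319.7, np.float64(152.0), 85, 35, 17.3)]
```

```bash
python3 -m pendant '[[[0.4,-5,0,0,255],[0.4,-5,-1,0,255],[0.4,-5,-1,0,255],[0.4,-5,-1,0,255],[0.4,-5,-1,0,255],[0.3,-4,-1,0,255],[0,0,0,0,255]]]'
python3 -c "
from h import *
save(tilt(),'w4')"
```

```text
clock: 7.78
eef_pos: [0.4323, -0.3896, 0.1192]
eef_rot: [-2.137, -2.302, -0.003]
wrist_force: [-1.8, 4.7, 5.0]
width: 0.227
grasp_force: 59.9
t 7.83 pos [ 0.4323 -0.3896  0.1192] F [-2.4  4.6  4.9] blobs x,y,w,h,tilt [(318.8, np.float64(125.5), 96, 58, 36.3)]
```

Run:
```python
import cv2
g=cv2.cvtColor(cv2.imread('pics/w4.png'),cv2.COLOR_BGR2GRAY)
print(g[88:165,319].tolist()); print(g[125,262:380].tolist())
i=cv2.imread('pics/w4.png')[60:300,200:440]; cv2.imwrite('pics/w4c.png',cv2.resize(i,(600,600)))
```

```text
[109, 93, 96, 102, 106, 105, 106, 100, 87, 54, 22, 39, 59, 67, 65, 66, 63, 68, 66, 68, 65, 65, 66, 65, 66, 63, 64, 67, 68, 66, 66, 64, 65, 64, 64, 64, 64, 63, 66, 63, 67, 65, 63, 66, 64, 67, 62, 63, 69, 64, 63, 61, 67, 67, 67, 67, 63, 67, 68, 54, 18, 23, 19, 16, 13, 15, 40, 77, 89, 85, 88, 87, 91, 89, 88, 85, 90]
[110, 104, 96, 86, 82, 90, 89, 93, 90, 76, 47, 15, 21, 19, 16, 12, 27, 37, 57, 63, 68, 62, 64, 67, 66, 65, 67, 67, 65, 68, 66, 64, 63, 66, 62, 65, 63, 62, 64, 65, 67, 65, 66, 67, 66, 63, 65, 67, 66, 64, 64, 66, 65, 65, 65, 64, 66, 63, 63, 64, 66, 66, 65, 66, 67, 65, 69, 67, 65, 67, 65, 67, 64, 67, 64, 67, 66, 66, 66, 67, 67, 66, 69, 65, 66, 67, 67, 64, 66, 63, 68, 66, 67, 65, 66, 64, 66, 60, 47, 20, 20, 19, 12, 13, 18, 52, 88, 108, 111, 108, 105, 104, 103, 118, 146, 164, 164, 164]
```

View pics/w4c.png

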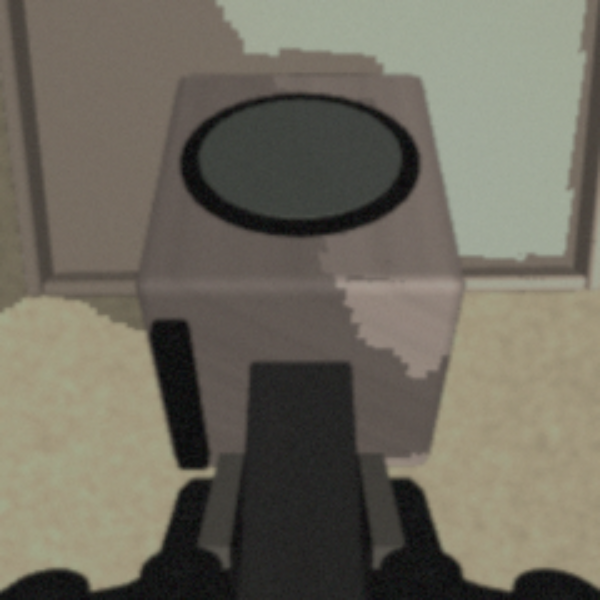

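```bash
cat >> h.py <<'E'
def face(d,s,th0,w=5,corners=None):
    """window face quad in wrist picture -> solvePnP -> tilt (deg), azimuth (deg), roll, window centre (world)"""
    R=cv2.Rodrigues(np.array(s['eef_rot']))[0]; G=np.array(s['eef_pos'])+.003*R[:,2]
    ax=R[:,0]*np.sign((-d['R'].T@d['t']-G)@R[:,0]); ax[2]=0; ax/=np.linalg.norm(ax); th=np.radians(th0)
    n=ax*np.cos(th)+[0,0,np.sin(th)]; wv=-ax*np.sin(th)+np.array([0,0,np.cos(th)]); l=np.cross(wv,n); C=G+.03*n-.068*wv
    obj=np.array([[-.03,.038,0],[.03,.038,0],[.03,-.038,0],[-.03,-.038,0]]); X=C+obj[:,:1]*l+obj[:,1:2]*wv
    g=cv2.cvtColor(d['img'],cv2.COLOR_RGB2GRAY); q0=proj(d,X); q=np.array(quad(g,q0,w))
    k,D=K(d); ok,rv,tv=cv2.solvePnP(obj,q.reshape(-1,1,2).astype(float),k,D,flags=cv2.SOLVEPNP_IPPE)
    Rc=d['R'].T@cv2.Rodrigues(rv)[0]; P=d['R'].T@(tv.ravel()-d['t']); nn=Rc[:,2]
    err=np.abs(proj(d,P+obj@Rc.T)-q).max()
    print('pred',q0.round(1).tolist(),'q',q.round(1).tolist()); print('tilt %.1f az %.1f roll %.1f'%(np.degrees(np.arcsin(nn[2])),np.degrees(np.arctan2(nn[1],nn[0])),np.degrees(np.arcsin(Rc[2,0]))),'win',P.round(4),'kin win',C.round(4),'G',G.round(4),'err %.2f'%err,'ax %.1f'%np.degrees(np.arctan2(ax[1],ax[0])),'t',round(s['clock'],2)); return P,nn,G
E
python3 - <<'E'
from h import *
d=cam('wrist');s=robot.get_state(); face(d,s,35,6); face(d,s,33,6)
E
```

```text
pred [[388.0, 182.2], [251.2, 182.3], [268.7, 83.8], [370.5, 83.8]] q [[386.29998779296875, 176.8000030517578], [252.6999969482422, 177.10000610351562], [272.6000061035156, 82.80000305175781], [366.0, 80.0999984741211]]
tilt 36.6 az 96.0 roll -0.9 win [ 0.4273 -0.3252  0.0693] kin win [ 0.4276 -0.3261  0.0777] G [ 0.4323 -0.3895  0.1162] err 2.71 ax 94.3 t 7.88
pred [[387.3, 182.0], [252.0, 182.1], [269.6, 88.5], [369.6, 88.4]] q [[386.29998779296875, 176.8000030517578], [252.89999389648438, 177.10000610351562], [271.0, 89.5999984741211], [367.5, 87.0999984741211]]
tilt 32.0 az 95.5 roll -0.5 win [ 0.4274 -0.3267  0.0712] kin win [ 0.4277 -0.3275  0.0755] G [ 0.4323 -0.3895  0.1162] err 0.83 ax 94.3 t 7.88
```

```bash
cat > est.py <<'E'
from h import *
from scipy.optimize import least_squares
def est(d,s,px,rad=.021,pxerr=None):
    """px: dict name->pixel of housing points (window frame: l right seen facing the window, w up, n out; origin window centre). solve tilt, slip along stem, sideways, az"""
    R=cv2.Rodrigues(np.array(s['eef_rot']))[0]; G=np.array(s['eef_pos'])+.003*R[:,2]
    ax=R[:,0]*np.sign((-d['R'].T@d['t']-G)@R[:,0]); az0=np.arctan2(ax[1],ax[0])
    O=np.array([o for o,_ in px]);U=np.array([u for _,u in px],float)
    def fr(p):
        th,az=p[0],az0; e=np.array([np.cos(az),np.sin(az),0]); n=e*np.cos(th)+[0,0,np.sin(th)]; w=-e*np.sin(th)+np.array([0,0,np.cos(th)]); l=np.cross(w,n)
        return G+(.03+p[2])*n-(.068+p[1])*w+p[3]*l,n,w,l
    def f(p):
        C,n,w,l=fr(p); return np.r_[(proj(d,C+O@np.array([l,w,n]))-U).ravel(),p[2]*2000]
    r=least_squares(f,[.6,0,0,0]); p=r.x; C,n,w,l=fr(p)
    print('tilt %.1f slip %.1fmm off-n %.1f side %.1f rms %.2f'%(np.degrees(p[0]),*(1000*p[1:]),np.sqrt((r.fun[:-1]**2).mean())),'win',C.round(4),'G',G.round(4)); return p,C,n
E
python3 - <<'E'
from est import *
d=cam('wrist');s=robot.get_state()
f=[((.03,.038,0),(385.2,172.4)),((-.03,.038,0),(254.8,172.4)),((-.03,-.038,0),(272.8,90.4)),((.03,-.038,0),(368.4,90.4))]
est(d,s,f)
g=[((.0245,0,0),(366.8,124.5)),((-.0245,0,0),(272.3,124.5)),((0,.0245,0),(319.5,154.3)),((0,-.0245,0),(319.5,97))]
est(d,s,g); est(d,s,f+g)
h=[((.03,.038,-.06),(372,244.8))]; est(d,s,f+g+h); est(d,s,f+h)
E
```

```text
tilt -5.4 slip 5389506549.1mm off-n 0.0 side -10438908.2 rms 49.74 win [   48354.3766  -505611.6906 -5365529.6484] G [ 0.4323 -0.3895  0.1162]
tilt -4.3 slip 6920602755.5mm off-n -0.0 side 3509601.5 rms 27.63 win [   35156.0716  -516145.5339 -6901239.9194] G [ 0.4323 -0.3895  0.1162]
tilt -4.8 slip 7754829794.7mm off-n -0.0 side -5523537.6 rms 40.30 win [   54454.6743  -652807.1472 -7727114.1434] G [ 0.4323 -0.3895  0.1162]
tilt -7.2 slip 908101591.7mm off-n -0.0 side -17401185.6 rms 47.42 win [  25807.6946 -111534.151  -901024.6509] G [ 0.4323 -0.3895  0.1162]
tilt -9.5 slip 2967258426.1mm off-n 0.0 side -104245299.4 rms 56.76 win [  140521.6387  -480226.8351 -2926623.6049] G [ 0.4323 -0.3895  0.1162]
```

```bash
sed -i 's/l=np.cross(w,n)$/l=np.cross(n,w)/; s/\[.6,0,0,0\])/[.6,0,0,0],x_scale=[.1,.01,.01,.01])/' est.py
python3 - <<'E'
from est import *
d=cam('wrist');s=robot.get_state()
f=[((.03,.038,0),(385.2,172.4)),((-.03,.038,0),(254.8,172.4)),((-.03,-.038,0),(272.8,90.4)),((.03,-.038,0),(368.4,90.4))]
est(d,s,f)
g=[((.0245,0,0),(366.8,124.5)),((-.0245,0,0),(272.3,124.5)),((0,.0245,0),(319.5,154.3)),((0,-.0245,0),(319.5,97))]
est(d,s,g); est(d,s,f+g)
h=[((.03,.038,-.06),(372,244.8))]; est(d,s,f+g+h); est(d,s,f+h)
E
```

```text
tilt 30.0 slip 6.1mm off-n 0.1 side 0.3 rms 0.40 win [ 0.4279 -0.3265  0.0671] G [ 0.4324 -0.3895  0.1162]
tilt 33.1 slip 3.5mm off-n 0.1 side -0.1 rms 0.75 win [ 0.4275 -0.3254  0.0728] G [ 0.4324 -0.3895  0.1162]
tilt 30.6 slip 5.6mm off-n 0.3 side 0.1 rms 1.31 win [ 0.4277 -0.326   0.0683] G [ 0.4324 -0.3895  0.1162]
tilt 30.6 slip 5.5mm off-n 0.4 side 0.3 rms 1.35 win [ 0.4278 -0.326   0.0685] G [ 0.4324 -0.3895  0.1162]
tilt 30.0 slip 6.0mm off-n 0.2 side 0.5 rms 0.77 win [ 0.4282 -0.3264  0.0672] G [ 0.4324 -0.3895  0.1162]
```

```bash
python3 -m pendant '[[[0,0,2,0,255],[0.3,-4,0,0,255],[0.3,-4,0,0,255],[0.1,-1,0,0,255],[0,0,0,0,255],[0,3,0,0,255],[0,5,0,0,255],[0,8,15,0,255],[0,10,30,0,255],[0,5,10,0,255],[0,0,0,0,255],[0,0,0,0,255]]]'
python3 - <<'E'
from h import *
d=cam('wrist');save(d,'w5');i=d['img'][40:280,200:440,::-1]; cv2.imwrite('pics/w5c.png',cv2.resize(i,(600,600),interpolation=cv2.INTER_CUBIC))
E
```

```text
clock: 8.98
eef_pos: [0.4334, -0.3685, 0.1757]
eef_rot: [2.133, 2.3, -0.002]
wrist_force: [-0.3, -0.8, -2.3]
width: 0.229
grasp_force: 59.2
```

View pics/w5c.png

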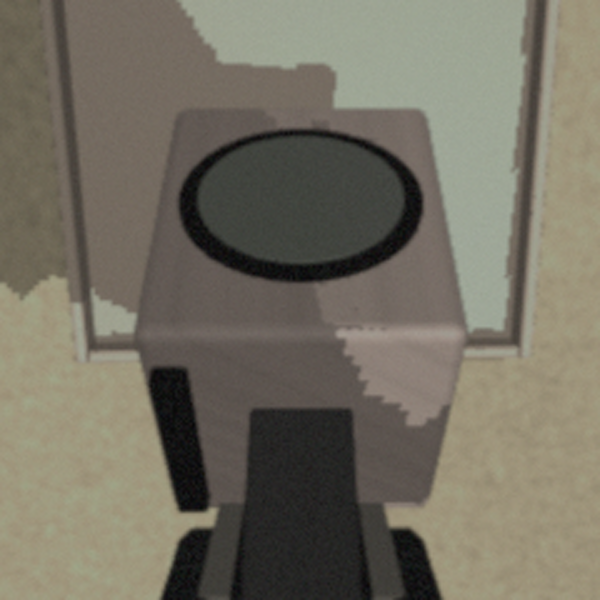

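Run:
```python
from est import *
d=cam('wrist');s=robot.get_state()
f=[((.03,.038,0),(385.6,173.8)),((-.03,.038,0),(254.4,174.)),((-.03,-.038,0),(271.2,83.2)),((.03,-.038,0),(370,83.2))]
est(d,s,f); est(d,s,f+[((.03,.038,-.06),(200+431/2.5,40+503/2.5))])
g=cv2.imread('pics/w5.png',0)
print(g[85:160,319].tolist()); print(g[120,266:285].tolist(),g[120,355:375].tolist())
```

```text
tilt 33.2 slip 4.3mm off-n -0.1 side 0.7 rms 0.38 win [ 0.4281 -0.3029  0.1264] G [ 0.4323 -0.3674  0.1705]
tilt 33.3 slip 4.4mm off-n -0.1 side 0.9 rms 0.90 win [ 0.4283 -0.3028  0.1264] G [ 0.4323 -0.3674  0.1705]
[106, 102, 104, 106, 104, 102, 73, 35, 24, 48, 64, 67, 69, 70, 68, 66, 65, 66, 64, 66, 67, 65, 63, 63, 63, 64, 67, 69, 65, 65, 64, 64, 65, 68, 67, 66, 66, 65, 67, 68, 65, 64, 66, 63, 66, 65, 67, 65, 67, 63, 65, 63, 62, 66, 63, 70, 66, 63, 65, 69, 50, 21, 17, 20, 13, 17, 20, 33, 75, 87, 87, 87, 88, 85, 87]
[87, 89, 90, 89, 80, 57, 28, 23, 11, 17, 19, 14, 31, 54, 65, 66, 67, 65, 66] [66, 65, 70, 63, 65, 66, 54, 19, 18, 20, 21, 13, 11, 28, 81, 110, 110, 111, 107, 105]
```

```bash
python3 -m pendant '[[[0,-5,-25,0,255],[0,-8,-22,0,255],[0,-8,-8,0,255],[0,-5,0,0,255],[0,-5,0,0,255],[0.3,-3.5,0,0,255],[0,0,0,0,255],[0,6,0,0,255],[0,8,15,0,255],[0,10,30,0,255],[0,5,10,0,255],[0,0,0,0,255]]]'
cat > ring.py <<'E'
from est import *
def ring(d,s,rad=.0245,th=42,show=True):
    g=cv2.cvtColor(d['img'],cv2.COLOR_RGB2GRAY); m=(g<th).astype(np.uint8); cs,h=cv2.findContours(m,cv2.RETR_CCOMP,cv2.CHAIN_APPROX_NONE); best=None
    for c,hh in zip(cs,h[0]):
        if hh[3]>=0 and len(c)>=20:   # holes = glass
            (x,y),(a,b),an=cv2.fitEllipse(c); 
            if abs(x-321)<40 and 40<y<215 and a>8 and (best is None or a*b>best[0]): best=(a*b,x,y,cv2.boundingRect(c))
    _,x,y,(bx,by,bw,bh)=best; print('glass ell c %.1f %.1f w %d h %d'%(x,y,bw-2,bh-2),'t',round(s['clock'],2),'eef',s['eef_pos'].round(4),np.round(s['eef_rot'],3)); return x,y,bw-2,bh-2
if __name__=='__main__':
    from types import SimpleNamespace
    d=cam('wrist');s=robot.get_state(); ring(d,s)
    import sys
    if len(sys.argv)>1: save(d,sys.argv[1])
E
python3 ring.py w6
python3 - <<'E'
from ring import *
for f in('w4','w5'): ring({'img':cv2.imread(f'pics/{f}.png')[:,:,::-1]},robot.get_state())
E
```

```text
clock: 10.08
eef_pos: [0.4357, -0.3749, 0.18]
eef_rot: [2.128, 2.296, -0.002]
wrist_force: [-0.3, -0.6, -1.1]
width: 0.228
grasp_force: 59.2
glass ell c 319.8 117.5 w 84 h 54 t 10.13 eef [ 0.4347 -0.3744  0.1778] [ 2.131e+00  2.298e+00 -2.000e-03]
glass ell c 319.7 123.3 w 82 h 48 t 10.13 eef [ 0.4347 -0.3744  0.1778] [ 2.131e+00  2.298e+00 -2.000e-03]
glass ell c 320.0 119.5 w 83 h 52 t 10.13 eef [ 0.4347 -0.3744  0.1778] [ 2.131e+00  2.298e+00 -2.000e-03]
```

Run:
```python
import pickle; from h import *
c=pickle.load(open('c0.pkl','rb')); t=c['top'];s=c['scene']
i=t['img'].astype(int); m=(i.min(2)>60)&(i.max(2)-i.min(2)<45); sub=np.zeros_like(m);sub[40:125,320:382]=m[40:125,320:382]
g=cv2.GaussianBlur(t['img'][:,:,0],(0,0),.6)
Q=quad(g,[(342,48),(374,51),(370,79),(339,75)],4); q=np.mean(Q,0); T=onz(t,*q,.365); print('coltop',np.round(Q,1).tolist(),q,T)
L2=edge(t['img'][:,:,0],(358,182),(376,110),4); p=L2[0];a=onz(t,*(p-30*L2[1]),.022);b=onz(t,*(p+30*L2[1]),.022); v=(b-a)*np.sign((b-a)[0]);print('right edge az',np.degrees(np.arctan2(v[1],v[0])))
mid=np.array([.5669,-.006]); v=T[:2]-mid; print('mid->col az',np.degrees(np.arctan2(v[1],v[0])),np.linalg.norm(v),'exp .215')
for az in(-15.6,-14.8,-14):
    e=np.array([np.cos(np.radians(az)),np.sin(np.radians(az)),0]); F=np.r_[mid,0]-.03*e+[0,0,.2]; ax=e*np.cos(np.radians(35))+[0,0,np.sin(np.radians(35))]; l=np.cross([0,0,1],e); u=np.cross(ax,l); a=np.linspace(0,6.283,9)[:8]
    rim=F+.085*ax+.026*(np.cos(a)[:,None]*l+np.sin(a)[:,None]*u); print(az,F.round(4),'rim scene',proj(s,rim).round(0).tolist(),'c',proj(s,F+.085*ax).round(1),'top',proj(t,F+.085*ax).round(1))
b=s['img'][185:235,235:285].max(2)<45; ys,xs=np.where(b); print('dark blob scene x range at rows',[(r+185,int(np.where(b[r])[0].min()+235),int(np.where(b[r])[0].max()+235)) for r in range(0,50,3) if b[r].any()])
```

```text
coltop [[343.0, 46.29999923706055], [373.3999938964844, 53.599998474121094], [369.1000061035156, 79.5999984741211], [336.20001220703125, 72.4000015258789]] [355.41968  62.97325] [ 0.77056275 -0.05987478  0.365     ]
right edge az -14.699567345494264
mid->col az -14.817027734699879 0.2106680003905892 exp .215
-15.6 [0.538  0.0021 0.2   ] rim scene [[269.0, 215.0], [270.0, 205.0], [266.0, 196.0], [260.0, 193.0], [254.0, 198.0], [253.0, 208.0], [256.0, 217.0], [263.0, 219.0]] c [[261.3 206.3]] top [[335.2 145.8]]
-14.8 [0.5379 0.0017 0.2   ] rim scene [[269.0, 215.0], [270.0, 205.0], [267.0, 196.0], [260.0, 193.0], [254.0, 198.0], [253.0, 208.0], [257.0, 217.0], [263.0, 220.0]] c [[261.5 206.5]] top [[335.  145.8]]
-14 [0.5378 0.0013 0.2   ] rim scene [[269.0, 215.0], [271.0, 205.0], [267.0, 196.0], [260.0, 193.0], [254.0, 199.0], [253.0, 208.0], [257.0, 217.0], [263.0, 220.0]] c [[261.7 206.6]] top [[334.8 145.7]]
dark blob scene x range at rows [(194, 235, 239), (197, 235, 262), (200, 238, 264), (203, 241, 266), (206, 243, 266), (209, 244, 267), (212, 244, 266), (215, 243, 266), (218, 241, 263), (221, 240, 250), (224, 239, 243), (230, 235, 235)]
```

```bash
python3 -m pendant '[[[0,10,10,0,255],[2,20,10,-0.1,255],[3,25,10,-0.11,255],[3,25,10,-0.11,255],[3,25,10,-0.11,255],[3,25,10,-0.11,255],[3,25,7,-0.11,255],[3,25,0,-0.11,255],[3,25,0,-0.11,255],[3,25,0,-0.11,255],[3,25,0,-0.11,255],[3,25,0,-0.11,255]]]'
python3 -m pendant '[[[2,25,0,-0.11,255],[2,25,0,-0.11,255],[2,25,0,-0.11,255],[2,20,0,-0.11,255],[1,12,0,-0.11,255],[0,6,0,-0.11,255],[0,0,0,-0.045,255],[0,0,0,0,255],[0,0,0,0,255]]]'
python3 ring.py w7
```

```text
clock: 11.13
eef_pos: [0.4641, -0.0912, 0.2407]
eef_rot: [-3.064, -0.685, 0.003]
wrist_force: [0.3, -0.7, -2.8]
width: 0.227
grasp_force: 59.2
clock: 11.88
eef_pos: [0.4733, 0.0204, 0.2409]
eef_rot: [-3.116, 0.404, 0.004]
wrist_force: [0.0, 0.0, -2.2]
width: 0.23
grasp_force: 59.2
glass ell c 319.9 117.5 w 85 h 54 t 11.93 eef [0.4735 0.0202 0.2411] [-3.115e+00  4.050e-01  3.000e-03]
```

```bash
python3 -m pendant '[[[1,-1.7,3.7,0,255],[0,0,0,0,255],[0,0,0,0,255]]]'
python3 - <<'E'
import pickle; from h import *
c={n:cam(n) for n in('scene','top','wrist')};pickle.dump(c,open('c2.pkl','wb')); s=robot.get_state(); print(s['clock'],s['eef_pos'])
M=np.zeros((600,800,3),np.uint8)
M[:300,:480]=cv2.resize(c['wrist']['img'],(480,300));M[300:,:400]=cv2.resize(c['scene']['img'][130:280,180:380],(400,300))
M[300:,400:]=cv2.resize(c['top']['img'][90:240,250:450],(400,300),interpolation=cv2.INTER_CUBIC)
e=np.array([.9668,-.2554,0]);F=np.array([.538,.0017,.2]);ax=e*.819+[0,0,.574]
M=(255*(M/255.)**.6).astype(np.uint8);cv2.imwrite('pics/m3.png',M[:,:,::-1])
for n in c: print(n,'F',proj(c[n],F).round(1),'lens',proj(c[n],F+.085*ax).round(1))
E
```

```text
clock: 12.18
eef_pos: [0.4754, 0.018, 0.2459]
eef_rot: [3.115, -0.407, 0.001]
wrist_force: [0.1, -0.3, -2.3]
width: 0.227
grasp_force: 59.2
12.3333 [0.47508272 0.01829614 0.24548998]
scene F [[291.9 204. ]] lens [[261.5 206.5]]
top F [[327.5 176. ]] lens [[335.  145.7]]
wrist F [[317.8 125.8]] lens [[315.8 -92.2]]
```

View pics/m3.png

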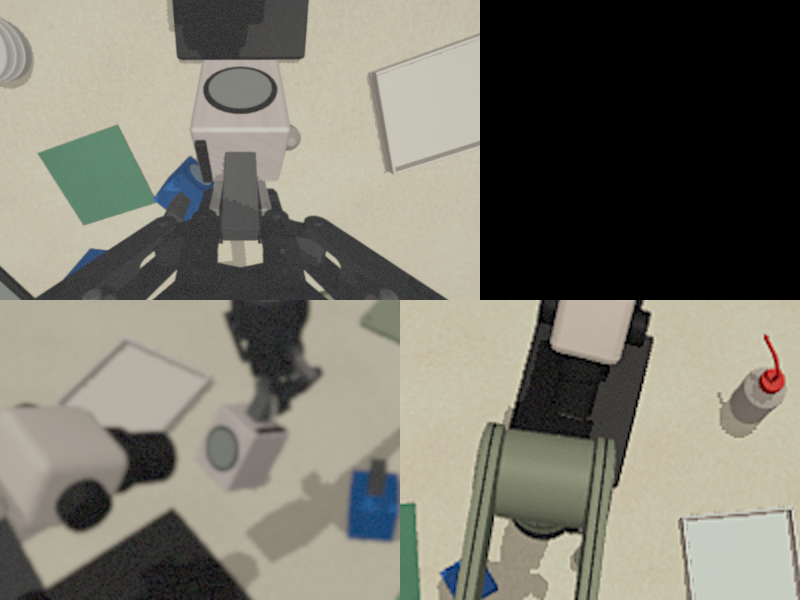

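```bash
python3 -m pendant '[[[0,0,0,0,255],[0,0,0,0,255],[0,0,0,0,255],[0,0,0,0,255],[0,0,0,0,255],[0,0,0,0,255],[0,0,0,0,255],[0,0,0,0,255],[0,0,0,0,255],[0,0,0,0,255],[0,0,0,0,255],[0,0,0,0,255]]]'
python3 - <<'E'
from h import *
s=cam('scene');g=cv2.cvtColor(s['img'],cv2.COLOR_RGB2GRAY)
e=np.array([.9668,-.2554,0]);F=np.array([.538,.0017,.2]);a=np.linspace(0,6.28,60);l=np.array([.2554,.9668,0])
x0,y0=275,185; crop=g[y0:y0+40,x0:x0+36].copy(); _,m=cv2.threshold(cv2.resize(crop,None,fx=4,fy=4,interpolation=cv2.INTER_CUBIC),0,255,cv2.THRESH_BINARY_INV+cv2.THRESH_OTSU)
cs,_=cv2.findContours(m,cv2.RETR_EXTERNAL,cv2.CHAIN_APPROX_NONE)
for c in cs:
    if cv2.contourArea(c)>600: E=cv2.fitEllipse(c);print('ell',x0+(E[0][0]-1.5)/4,y0+(E[0][1]-1.5)/4,E[1][0]/4,E[1][1]/4,E[2])
for th in(30,35,40):
    t=np.radians(th);w=-e*np.sin(t)+np.array([0,0,np.cos(t)]);E=cv2.fitEllipse(proj(s,F+.0245*(np.cos(a)[:,None]*l+np.sin(a)[:,None]*w)).astype(np.float32)); print(th,E)
E
```

```text
clock: 13.33
eef_pos: [0.4751, 0.0185, 0.2454]
eef_rot: [-3.115, 0.406, 0.0]
wrist_force: [0.1, 0.3, -3.5]
width: 0.226
grasp_force: 59.2
ell 291.03892517089844 203.9363956451416 17.448562622070312 24.00481414794922 175.31161499023438
ell 303.9373779296875 207.69465255737305 15.21500015258789 45.05624771118164 4.904297828674316
30 ((292.06793212890625, 203.9607391357422), (15.456809997558594, 22.96495246887207), 170.2738494873047)
35 ((292.0692138671875, 203.97804260253906), (16.438920974731445, 22.966144561767578), 175.41688537597656)
40 ((292.06658935546875, 203.99740600585938), (17.294754028320312, 22.96877670288086), 1.2053637504577637)
```

```bash
python3 -m pendant '[[[-3,-8,0,0.06,255],[-4,-20,0,0.11,255],[-4,-25,0,0.11,255],[-4,-25,0,0.11,255],[-4,-25,0,0.11,255],[-4,-25,0,0.11,255],[-4,-25,0,0.11,255],[-4,-25,0,0.11,255],[-4,-25,0,0.11,255],[-4,-25,-5,0.11,255],[-4,-25,-10,0.11,255],[-4,-20,-15,0.11,255]]]'
python3 -m pendant '[[[-2,-15,-20,0.11,255],[-2,-8,-20,0.11,255],[0,-2,-20,0.11,255],[0,0,-14,0.11,255],[0,0,-10,0.11,255],[0,0,-5,0.085,255],[0,0,0,0,255],[0,0,0,0,215],[0,0,0,0,215]]]'
python3 -m pendant '[[[0,0,0,0,203],[0,0,0,0,203]]]'
python3 ring.py w8
```

```text
clock: 14.38
eef_pos: [0.4289, -0.2575, 0.217]
eef_rot: [2.741, 1.525, 0.002]
wrist_force: [0.3, -0.2, -2.9]
width: 0.232
grasp_force: 59.3
clock: 15.13
eef_pos: [0.4246, -0.28, 0.1272]
eef_rot: [2.138, 2.3, -0.0]
wrist_force: [-0.2, 0.1, -2.6]
width: 0.229
grasp_force: 59.2
clock: 15.3
eef_pos: [0.4246, -0.28, 0.1273]
eef_rot: [2.136, 2.301, -0.0]
wrist_force: [-0.6, 0.9, -3.0]
width: 0.227
grasp_force: 59.2
glass ell c 319.8 117.6 w 84 h 54 t 15.35 eef [ 0.4245 -0.2799  0.1272] [ 2.136  2.301 -0.   ]
```

```bash
python3 -m pendant '[[[0,0,-2,0,199],[0,0,0,0,198]]]';python3 -m pendant '[[[0,0,0,0,197],[0,0,0,0,197]]]';python3 -m pendant '[[[0,0,0,0,196]]]';python3 ring.py
```

```text
clock: 15.52
eef_pos: [0.4241, -0.2795, 0.1244]
eef_rot: [-2.137, -2.303, 0.0]
wrist_force: [-0.4, 0.3, -2.2]
width: 0.223
grasp_force: 58.1
clock: 15.68
eef_pos: [0.424, -0.2795, 0.1244]
eef_rot: [-2.137, -2.303, 0.0]
wrist_force: [0.3, 0.3, -2.1]
width: 0.23
grasp_force: 36.7
clock: 15.77
eef_pos: [0.4241, -0.2795, 0.1244]
eef_rot: [-2.137, -2.303, 0.0]
wrist_force: [-0.5, 0.8, -2.6]
width: 0.233
grasp_force: 15.2
glass ell c 319.9 117.7 w 84 h 54 t 15.82 eef [ 0.4241 -0.2795  0.1244] [-2.137 -2.303 -0.   ]
```

```bash
python3 -m pendant '[[[0,0,0,0,195.7],[0,0,0,0,195.7]]]';python3 ring.py; python3 -m pendant '[[[0,0,0,0,195.5],[0,0,0,0,195.5]]]';python3 ring.py
```

```text
clock: 15.98
eef_pos: [0.4241, -0.2796, 0.1245]
eef_rot: [2.137, 2.303, -0.0]
wrist_force: [-0.4, -0.8, -2.7]
width: 0.233
grasp_force: 8.8
glass ell c 319.9 117.8 w 84 h 54 t 16.03 eef [ 0.4241 -0.2796  0.1245] [2.137 2.303 0.   ]
clock: 16.2
eef_pos: [0.424, -0.2794, 0.1244]
eef_rot: [-2.136, -2.303, -0.0]
wrist_force: [0.1, 0.8, -3.6]
width: 0.236
grasp_force: 4.4Traceback (most recent call last):
  File "ring.py", line 11, in <module>
    d=cam('wrist');s=robot.get_state(); ring(d,s)
                                        ~~~~^^^^^
  File "ring.py", line 8, in ring
    _,x,y,(bx,by,bw,bh)=best; print('glass ell c %.1f %.1f w %d h %d'%(x,y,bw-2,bh-2),'t',round(s['clock'],2),'eef',s['eef_pos'].round(4),np.round(s['eef_rot'],3)); return x,y,bw-2,bh-2
    ^^^^^^^^^^^^^^^^^^^
TypeError: cannot unpack non-iterable NoneType object
```

```bash
python3 -m pendant '[[[0,0,0,0,195.5]]]'
python3 - <<'E'
from h import *
d=tilt();save(d,'w9');g=cv2.cvtColor(d['img'],cv2.COLOR_RGB2GRAY);print(g[100:240:2,320].tolist())
d=tilt()
E
```

```text
clock: 16.33
eef_pos: [0.4241, -0.2797, 0.1244]
eef_rot: [2.136, 2.303, -0.0]
wrist_force: [-0.6, -0.5, -2.8]
width: 0.234
grasp_force: 4.0
t 16.38 pos [ 0.4241 -0.2797  0.1245] F [ 0.3  0.6 -1.7] blobs x,y,w,h,tilt [(320.0, np.float64(173.5), 79, 20, 1.9)]
[145, 156, 157, 156, 158, 156, 157, 156, 157, 156, 160, 160, 157, 156, 156, 159, 157, 159, 158, 154, 105, 103, 105, 105, 104, 105, 105, 106, 104, 102, 102, 105, 59, 42, 42, 42, 43, 44, 44, 67, 24, 20, 70, 67, 77, 88, 94, 95, 99, 97, 96, 95, 94, 97, 97, 100, 97, 94, 91, 92, 94, 94, 80, 34, 20, 28, 29, 27, 31, 33]
t 16.43 pos [ 0.4241 -0.2796  0.1245] F [-0.7 -0.2 -2.8] blobs x,y,w,h,tilt [(319.9, np.float64(175.0), 79, 19, 0.8)]
```

```bash
python3 -m pendant '[[[0,0,-1.5,0,195.5],[0,0,-1.5,0,195.5],[0,0,-1.5,0,195.5],[0,0,-1.5,0,195.5]]]'; python3 -m pendant '[[[0,0,0,0,190],[0,0,0,0,120],[0,0,0,0,0],[0,0,0,0,0],[0,0,0,0,0]]]'
python3 - <<'E'
from h import *
s=robot.get_state();print(s['eef_pos'],s['width'])
d=cam('wrist');save(d,'w10')
E
```

```text
clock: 16.77
eef_pos: [0.4241, -0.2796, 0.1183]
eef_rot: [2.136, 2.303, -0.0]
wrist_force: [-1.3, -1.5, 5.3]
width: 0.237
grasp_force: 5.0
clock: 17.18
eef_pos: [0.4242, -0.2797, 0.1187]
eef_rot: [2.136, 2.303, -0.0]
wrist_force: [0.6, 0.5, 0.4]
width: 0.808
grasp_force: 0.0
[ 0.42423885 -0.27966181  0.11867476] 0.8083335532062834
```

```bash
python3 -m pendant '[[[0,0,0,-0.12,0],[0,0,0,-0.121,0],[0,0,0,-0.121,0],[0,0,0,-0.121,0],[0,0,0,-0.121,0],[0,0,0,-0.121,0],[0,0,0,-0.121,0],[0,0,0,-0.121,0],[0,0,0,-0.121,0],[0,0,0,-0.121,0],[0,0,0,-0.121,0],[0,0,0,-0.121,0]]]'; python3 -m pendant '[[[0,0,-1,-0.12,0],[0,0,-1,0,0],[0,0,0,0,0]]]';python3 - <<'E'
from h import *
s=robot.get_state();print(s['clock'],s['eef_pos'],s['eef_rot'])
d=tilt();save(d,'w11')
E
```

```text
clock: 18.23
eef_pos: [0.4241, -0.2796, 0.1185]
eef_rot: [3.128, 0.296, 0.0]
wrist_force: [-0.9, -0.6, -0.1]
width: 1.001
grasp_force: 0.0
clock: 18.48
eef_pos: [0.424, -0.2794, 0.1163]
eef_rot: [-3.139, -0.122, 0.0]
wrist_force: [0.5, -0.3, -0.4]
width: 0.999
grasp_force: 0.0
18.4833 [ 0.42399471 -0.27944948  0.11629686] [-3.13897875e+00 -1.22265652e-01  3.16624152e-04]
t 18.53 pos [ 0.424  -0.2795  0.1163] F [0.6 0.3 0.5] blobs x,y,w,h,tilt [(319.6, np.float64(176.5), 57, 16, 1.3)]
```

```bash
python3 -m pendant '[[[0,0,0,0,150],[0,0,0,0,255],[0,0,0,0,255],[0,0,0,0,255],[0,0,0,0,255],[0,0,0,0,255],[0,0,3,0,255],[0,0,4,0,255],[-12,-1,0,0,255],[-16,-1.2,0,0,255],[-12,-1,0,0,255]]]'; python3 -m pendant '[[[-5,-0.4,0,0,255],[-5,-0.4,0,0,255],[-5,-0.4,0,0,255],[-5,-0.4,0,0,255],[-5,-0.4,0,0,255],[-5,-0.4,0,0,255],[-5,-0.4,0,0,255]]]'
python3 - <<'E'
from h import *
d=tilt();save(d,'w12')
E
```

```text
clock: 19.45
eef_pos: [0.3824, -0.2824, 0.1231]
eef_rot: [-3.139, -0.118, 0.002]
wrist_force: [-0.5, -0.4, -2.5]
width: 0.229
grasp_force: 58.7
clock: 20.03
eef_pos: [0.3521, -0.286, 0.1253]
eef_rot: [3.138, 0.116, 0.013]
wrist_force: [5.9, 3.6, 2.1]
width: 0.226
grasp_force: 59.1
t 20.08 pos [ 0.3512 -0.2861  0.1252] F [5.2 2.4 1.6] blobs x,y,w,h,tilt [(319.3, np.float64(153.5), 60, 24, 18.0)]
```

```bash
python3 -m pendant '[[[-5,-0.4,0,0,255],[-5,-0.4,-0.5,0,255],[-5,-0.4,-0.5,0,255],[-5,-0.4,-0.5,0,255],[-5,-0.4,-0.5,0,255],[-5,-0.4,-0.5,0,255],[-5,-0.4,-0.5,0,255],[-4,-0.3,-0.5,0,255],[0,0,0,0,255]]]'
python3 - <<'E'
from ring import *
d=tilt();save(d,'w13'); ring(d,robot.get_state())
for th in (30,33,35,37):
    _,_,_,_,o=window(rad=.014); x=[q for q in o if abs(q[0]-th)<.1][0]; print(th,x[1].round(1),x[2:]) ;
E
```

```text
clock: 20.83
eef_pos: [0.3119, -0.2895, 0.121]
eef_rot: [3.137, 0.115, 0.009]
wrist_force: [5.9, 1.0, -1.3]
width: 0.227
grasp_force: 58.7
t 20.88 pos [ 0.312  -0.2895  0.1211] F [ 5.   1.3 -1.3] blobs x,y,w,h,tilt [(319.6, np.float64(119.0), 70, 45, 45.6)]
glass ell c 319.6 116.8 w 56 h 35 t 20.88 eef [ 0.312  -0.2895  0.1211] [3.137 0.115 0.009]
30 [317.7 135.3] (np.float64(52.23313219722212), np.float64(31.194591350122835))
33 [317.7 131.6] (np.float64(53.44094326215799), np.float64(33.78370910133084))
35 [317.6 129.4] (np.float64(54.26513523148833), np.float64(35.57284979936773))
37 [317.6 127.1] (np.float64(55.15310759699304), np.float64(37.408969617156274))
```

Run:
```python
import cv2,numpy as np
for f in('w4','w5','w6','w7','w13'):
    g=cv2.cvtColor(cv2.imread(f'pics/{f}.png'),cv2.COLOR_BGR2GRAY).astype(float)
    for a,b in((282,296),(344,358)):
        p=cv2.GaussianBlur(g[:,a:b].mean(1),(1,5),1.2).ravel() if 0 else cv2.GaussianBlur(g[:,a:b].mean(1).reshape(-1,1),(1,7),1.0).ravel(); d=np.diff(p)
        pk=[(r,round(d[r],1)) for r in range(65,195) if abs(d[r])>2.5 and abs(d[r])>=max(abs(d[r-2:r+3]))]
        print(f,a,pk)
```

```text
w4 282 [(68, np.float64(-3.5)), (71, np.float64(-3.4)), (89, np.float64(-5.6)), (102, np.float64(-10.3)), (111, np.float64(3.1)), (140, np.float64(-5.7)), (148, np.float64(11.2)), (171, np.float64(3.2)), (176, np.float64(-3.7))]
w4 344 [(81, np.float64(-7.4)), (88, np.float64(-6.7)), (102, np.float64(-10.5)), (110, np.float64(3.6)), (140, np.float64(-6.0)), (148, np.float64(13.2)), (172, np.float64(11.8)), (176, np.float64(-3.6))]
w5 282 [(82, np.float64(-5.7)), (96, np.float64(-9.7)), (106, np.float64(3.9)), (137, np.float64(-5.8)), (146, np.float64(11.0)), (170, np.float64(2.7)), (175, np.float64(-3.8))]
w5 344 [(82, np.float64(-16.8)), (96, np.float64(-11.2)), (104, np.float64(3.3)), (138, np.float64(-5.9)), (146, np.float64(12.8)), (171, np.float64(8.5)), (175, np.float64(-4.2))]
w6 282 [(79, np.float64(-4.4)), (93, np.float64(-10.4)), (103, np.float64(3.6)), (136, np.float64(-6.4)), (145, np.float64(11.0)), (169, np.float64(2.6)), (175, np.float64(-3.6))]
w6 344 [(79, np.float64(-15.9)), (93, np.float64(-11.8)), (101, np.float64(4.1)), (137, np.float64(-6.1)), (145, np.float64(13.0)), (169, np.float64(9.2)), (175, np.float64(-4.8))]
w7 282 [(76, np.float64(26.2)), (94, np.float64(-15.4)), (101, np.float64(4.4)), (137, np.float64(-6.7)), (145, np.float64(16.8)), (169, np.float64(6.9)), (176, np.float64(-9.1))]
w7 344 [(71, np.float64(-3.2)), (75, np.float64(25.1)), (93, np.float64(-15.2)), (101, np.float64(5.0)), (137, np.float64(-7.0)), (146, np.float64(16.5)), (169, np.float64(8.1)), (175, np.float64(-9.9))]
w13 282 [(80, np.float64(-11.9)), (104, np.float64(-7.9)), (132, np.float64(8.5)), (168, np.float64(5.5)), (174, np.float64(-6.8))]
w13 344 [(80, np.float64(-11.3)), (104, np.float64(-8.6)), (133, np.float64(7.8)), (168, np.float64(6.0)), (174, np.float64(-7.5))]
```

```bash
python3 -m pendant '[[[-3.5,-0.3,0,0,255],[0,0,0,0,255],[5,0,0,0,255],[8,0,4,0,255],[8,0,15,0,255],[8,0,30,0,255],[8,0,10,0,255],[0,0,0,0,255]]]'
cat > rows.py <<'E'
from h import *
import sys
d=cam('wrist');save(d,sys.argv[1]);s=robot.get_state();print(s['clock'],s['eef_pos'],s['eef_rot'])
g=cv2.cvtColor(d['img'],cv2.COLOR_RGB2GRAY).astype(float)
for a,b in((282,296),(344,358)):
    p=cv2.GaussianBlur(g[:,a:b].mean(1).reshape(-1,1),(1,7),1.0).ravel(); dd=np.diff(p)
    print(a,[(r,round(dd[r],1)) for r in range(65,195) if abs(dd[r])>2.5 and abs(dd[r])>=max(abs(dd[r-2:r+3]))])
E
python3 rows.py w14; python3 ring.py
```

```text
clock: 21.75
eef_pos: [0.3467, -0.2913, 0.1824]
eef_rot: [3.132, 0.119, 0.008]
wrist_force: [0.4, -0.2, -1.6]
width: 0.228
grasp_force: 59.2
21.8 [ 0.3449468  -0.29005667  0.18024212] [3.13585813e+00 1.19292364e-01 2.94544337e-03]
282 [(78, np.float64(-10.7)), (102, np.float64(-8.4)), (131, np.float64(8.3)), (168, np.float64(5.5)), (174, np.float64(-7.0))]
344 [(78, np.float64(-10.5)), (103, np.float64(-8.7)), (132, np.float64(9.4)), (168, np.float64(5.8)), (174, np.float64(-7.4))]
glass ell c 319.8 115.5 w 56 h 36 t 21.85 eef [ 0.3436 -0.2888  0.1786] [ 3.139e+00  1.190e-01 -1.000e-03]
```

```bash
python3 -m pendant '[[[5,8,12,0,255],[10,24,14,-0.03,255],[12,30,14,-0.03,255],[12,30,14,-0.03,255],[12,30,12.8,-0.03,255],[12,30,0,-0.03,255],[12,30,0,-0.03,255],[12,30,0,-0.03,255],[12,30,0,-0.03,255],[12,30,0,-0.03,255],[10,20,0,-0.03,255],[6,10,0,-0.03,255]]]'; python3 -m pendant '[[[4,5.5,0,-0.03,255],[0,0,0,-0.004,255],[0,0,0,0,255],[0,0,0,0,255]]]'
cat > sc.py <<'E'
from h import *
import sys
r=float(sys.argv[1]); st=robot.get_state();print(st['clock'],st['eef_pos'],st['eef_rot'])
s=cam('scene');cv2.imwrite('pics/s_%d.png'%(100*st['clock']),s['img'][:,:,::-1]);g=cv2.cvtColor(s['img'],cv2.COLOR_RGB2GRAY)
e=np.array([.9668,-.2554,0]);F=np.array([.538,.0017,.2]);a=np.linspace(0,6.28,60);l=np.array([.2554,.9668,0])
x0,y0=275,185; crop=g[y0:y0+40,x0:x0+36].copy(); m0=cv2.resize(crop,None,fx=4,fy=4,interpolation=cv2.INTER_CUBIC); o,_=cv2.threshold(m0,0,255,cv2.THRESH_BINARY_INV+cv2.THRESH_OTSU)
for k in(o-15,o-8,o,o+8):
  cs,_=cv2.findContours((m0<k).astype(np.uint8),cv2.RETR_EXTERNAL,cv2.CHAIN_APPROX_NONE)
  for c in cs:
    if cv2.contourArea(c)>250:
        E=cv2.fitEllipse(c)
        if abs(x0+E[0][0]/4-292)<5: print(k,'ell',np.round([x0+(E[0][0]-1.5)/4,y0+(E[0][1]-1.5)/4,E[1][0]/4,E[1][1]/4,E[2]],2))
for th in(32,35,38):
    t=np.radians(th);w=-e*np.sin(t)+np.array([0,0,np.cos(t)]);E=cv2.fitEllipse(proj(s,F+r*(np.cos(a)[:,None]*l+np.sin(a)[:,None]*w)).astype(np.float32)); print(th,np.round([*E[0],*E[1],E[2]],2))
E
python3 sc.py .0175; python3 ring.py w15
```

```text
clock: 22.85
eef_pos: [0.4694, 0.0157, 0.2431]
eef_rot: [-3.115, 0.398, 0.008]
wrist_force: [-0.8, -0.4, -1.7]
width: 0.23
grasp_force: 59.5
clock: 23.18
eef_pos: [0.4735, 0.0181, 0.2443]
eef_rot: [3.108, -0.453, -0.005]
wrist_force: [-0.4, 0.3, -2.5]
width: 0.224
grasp_force: 59.5
23.1833 [0.47346736 0.01809194 0.24432062] [ 3.10834696 -0.45262732 -0.00485329]
75.0 ell [290.84 203.78  11.14  15.78 176.35]
82.0 ell [290.83 203.8   11.59  16.18 176.08]
90.0 ell [290.8  203.81  12.14  16.62 175.69]
98.0 ell [290.78 203.81  12.68  17.12 175.77]
32 [291.99 203.98  11.33  16.4  172.26]
35 [291.99 203.98  11.74  16.4  175.42]
38 [291.99 203.99  12.12  16.4  178.81]
glass ell c 319.8 115.5 w 56 h 36 t 23.28 eef [0.4739 0.0179 0.245 ] [ 3.108e+00 -4.540e-01 -2.000e-03]
```

```bash
python3 -m pendant '[[[-0.7,0.5,0,0.031,255],[0,0,0,0,255],[0,0,0,0,255]]]'; python3 sc.py .0175 | head -4;  python3 -m pendant '[[[0,0,0,0,255],[0,0,0,0,255],[0,0,0,0,255],[0,0,0,0,255],[0,0,0,0,255],[0,0,0,0,255],[0,0,0,0,255],[0,0,0,0,255],[0,0,0,0,255],[0,0,0,0,255],[0,0,0,0,255],[0,0,0,0,255]]]'
```

```text
clock: 23.53
eef_pos: [0.4737, 0.0185, 0.2458]
eef_rot: [3.115, -0.407, -0.0]
wrist_force: [-0.2, 0.6, -2.3]
width: 0.226
grasp_force: 59.4
23.5333 [0.47370358 0.01853445 0.24575643] [ 3.11507366e+00 -4.06698228e-01 -5.40428325e-06]
76.0 ell [291.39 204.13  11.22  16.1  176.1 ]
83.0 ell [291.35 204.13  11.73  16.46 176.09]
91.0 ell [291.36 204.15  12.32  16.91 175.75]
clock: 24.58
eef_pos: [0.4739, 0.019, 0.2457]
eef_rot: [-3.115, 0.404, 0.0]
wrist_force: [-0.1, -0.3, -2.3]
width: 0.229
grasp_force: 59.4
```

```bash
python3 -m pendant '[[[-4,-10,0,0,255],[-4,-25,0,0.03,255],[-4,-32,0,0.03,255],[-4,-35,0,0.03,255],[-4,-35,0,0.03,255],[-4,-35,0,0.03,255],[-4,-35,0,0.03,255],[-4,-35,-10,0.03,255],[-4,-30,-20,0.03,255],[-4,-17,-25,0.03,255],[-4,-8,-25,0.03,255],[-3,-2,-20,0.03,255]]]'; python3 -m pendant '[[[0,0,-14,0.007,255],[0,0,-6.7,0,255],[0,0,0,0,199],[0,0,0,0,197],[0,0,0,0,196],[0,0,0,0,195.6],[0,0,0,0,195.4],[0,0,0,0,195.4],[0,0,0,0,195.4]]]'
python3 - <<'E'
from h import *
tilt()
E
```

```text
clock: 25.58
eef_pos: [0.4253, -0.2824, 0.1443]
eef_rot: [3.139, 0.111, -0.002]
wrist_force: [-0.4, 1.1, -3.6]
width: 0.228
grasp_force: 59.5
clock: 26.33
eef_pos: [0.4274, -0.2804, 0.126]
eef_rot: [3.138, 0.124, 0.002]
wrist_force: [-0.3, -0.3, 0.9]
width: 0.237
grasp_force: 3.0
t 26.38 pos [ 0.4273 -0.2804  0.126 ] F [-0.5  0.8  1.3] blobs x,y,w,h,tilt [(319.9, np.float64(170.5), 55, 14, 5.2)]
```

```bash
python3 -m pendant '[[[0,0,0,0,195.2],[0,0,0,0,190],[0,0,0,0,120],[0,0,0,0,0],[0,0,0,0,0],[0,0,0,0,0],[0,0,0,-0.12,0],[0,0,0,-0.121,0],[0,0,-2,-0.121,0],[0,0,-2,-0.121,0],[0,0,-2,-0.121,0],[0,0,-2,-0.121,0]]]'; python3 -m pendant '[[[0,0,-2,-0.121,0],[0,0,0,-0.121,0],[0,0,0,-0.121,0],[0,0,0,-0.121,0],[0,0,0,-0.121,0],[0,0,0,-0.121,0],[0,0,0,-0.12,0],[0,0,0,0,0],[0,0,0,0,0]]]'
python3 - <<'E'
from h import *
d=tilt();save(d,'w16'); s=robot.get_state();print(s['eef_rot'],s['q'])
E
```

```text
clock: 27.38
eef_pos: [0.4269, -0.28, 0.1169]
eef_rot: [-2.976, 1.006, -0.0]
wrist_force: [0.3, -0.0, -0.3]
width: 1.001
grasp_force: 0.0
clock: 28.13
eef_pos: [0.4269, -0.2799, 0.115]
eef_rot: [-2.31, 2.129, 0.0]
wrist_force: [-0.1, -0.0, -0.2]
width: 0.996
grasp_force: 0.0
t 28.18 pos [ 0.4269 -0.2799  0.115 ] F [ 0.2  0.9 -0.6] blobs x,y,w,h,tilt [(316.8, np.float64(176.0), 35, 11, 2.5)]
[-2.31004357e+00  2.12913003e+00  1.32991588e-04] [-7.50074499e-01  2.33341519e-01  1.82293642e+00  1.89907086e-05
  1.08539947e+00  2.31004661e+00]
```

```bash
python3 -m pendant '[[[1.8,0,0,0,150],[0,0,0,0,255],[0,0,0,0,255],[0,0,0,0,255],[0,0,0,0,255],[0,0,0,0,255],[0,0,4,0,255],[0,0,4,0,255],[-1,12,0,0,255],[-1.2,16,0,0,255],[-1,11,0,0,255]]]'; python3 -m pendant '[[[-0.4,5,0,0,255],[-0.4,5,0,0,255],[-0.4,5,0,0,255],[-0.4,5,0,0,255],[-0.4,5,0,0,255],[-0.4,5,0,0,255],[-0.4,5,0,0,255]]]'
python3 - <<'E'
from h import *
d=tilt();save(d,'w17')
E
```

```text
clock: 29.1
eef_pos: [0.4246, -0.2384, 0.1226]
eef_rot: [-2.307, 2.132, 0.004]
wrist_force: [0.0, 0.6, -1.9]
width: 0.225
grasp_force: 58.8
clock: 29.68
eef_pos: [0.4239, -0.2094, 0.1252]
eef_rot: [2.305, -2.127, 0.013]
wrist_force: [-1.7, -6.3, 2.6]
width: 0.223
grasp_force: 59.6
t 29.73 pos [ 0.4239 -0.2086  0.1252] F [-2.4 -6.1  3.3] blobs x,y,w,h,tilt [(320.6, np.float64(157.0), 36, 15, 16.8)]
```

```bash
python3 -m pendant '[[[-0.4,5,0,0,255],[-0.4,5,-0.5,0,255],[-0.4,5,-0.5,0,255],[-0.4,5,-0.5,0,255],[-0.4,5,-0.5,0,255],[-0.4,5,-0.5,0,255],[-0.4,5,-0.5,0,255],[-0.3,5,-0.5,0,255],[-0.1,2,0,0,255],[0,0,0,0,255]]]'; python3 rows.py w18; python3 ring.py
```

```text
clock: 30.57
eef_pos: [0.4208, -0.1664, 0.1208]
eef_rot: [2.306, -2.129, 0.011]
wrist_force: [0.1, -5.7, -1.9]
width: 0.227
grasp_force: 58.6
30.6167 [ 0.42083094 -0.16642475  0.12088848] [ 2.30632243 -2.12913589  0.01092139]
282 [(82, np.float64(-11.7)), (170, np.float64(8.0)), (176, np.float64(-8.8))]
344 [(82, np.float64(-11.3)), (170, np.float64(6.5)), (176, np.float64(-8.0))]
glass ell c 320.1 117.6 w 29 h 18 t 30.67 eef [ 0.4209 -0.1664  0.1209] [ 2.306 -2.129  0.011]
```

```bash
python3 -m pendant '[[[-0.3,3.8,0,0,255],[0,0,0,0,255],[0,-5,0,0,255],[0,-8,4,0,255],[0,-8,15,0,255],[0,-8,30,0,255],[0,-8,10,0,255],[0,0,0,0,255]]]'; python3 rows.py w19; python3 ring.py
```

```text
clock: 31.33
eef_pos: [0.4216, -0.2002, 0.1819]
eef_rot: [-2.305, 2.134, -0.013]
wrist_force: [0.7, -0.9, -2.5]
width: 0.225
grasp_force: 59.2
31.3833 [ 0.42023865 -0.19851031  0.17984314] [-2.30477121  2.13348649 -0.00578455]
282 [(79, np.float64(-14.0)), (170, np.float64(8.0)), (176, np.float64(-9.2))]
344 [(79, np.float64(-13.2)), (169, np.float64(6.4)), (175, np.float64(-8.5))]
glass ell c 319.8 116.2 w 29 h 19 t 31.43 eef [ 0.419  -0.1972  0.1782] [-2.305e+00  2.133e+00  1.000e-03]
```

```bash
python3 -m pendant '[[[3,5,14,0.06,255],[5,15,14,0.1,255],[5,20,14,0.1,255],[5,20,14,0.1,255],[5,20,11,0.1,255],[5,20,0,0.1,255],[5,20,0,0.1,255],[5,20,0,0.1,255],[5,20,0,0.1,255],[5,20,0,0.1,255],[3,18,0,0.1,255],[2,12,0,0.1,255]]]'; python3 -m pendant '[[[1.6,6,0,0.0757,255],[0,0,0,0,255],[0,0,0,0,255],[0,0,0,0,255]]]'; python3 sc.py .0095; python3 ring.py
```

```text
clock: 32.43
eef_pos: [0.4706, 0.0152, 0.2429]
eef_rot: [-3.099, 0.509, 0.008]
wrist_force: [-0.7, 0.3, -2.2]
width: 0.229
grasp_force: 59.1
clock: 32.77
eef_pos: [0.4729, 0.0188, 0.2442]
eef_rot: [3.115, -0.404, -0.004]
wrist_force: [0.1, -0.0, -1.9]
width: 0.23
grasp_force: 59.1
32.7667 [0.47285055 0.01876808 0.24419068] [ 3.11523118 -0.40427121 -0.00443728]
78.0 ell [291.99 203.99   6.68   9.48 174.23]
85.0 ell [291.97 203.99   7.16   9.92 174.2 ]
93.0 ell [291.97 203.98   7.71  10.37 174.6 ]
101.0 ell [291.96 204.     8.28  10.95 175.58]
32 [291.93 203.98   6.15   8.9  172.26]
35 [291.93 203.99   6.37   8.9  175.42]
38 [291.93 203.99   6.58   8.9  178.81]
glass ell c 319.9 116.1 w 29 h 19 t 32.87 eef [0.4733 0.0184 0.2449] [ 3.115e+00 -4.050e-01 -2.000e-03]
```

```bash
python3 -m pendant '[[[0,0,0,0,255],[0,0,0,0,255],[0,0,0,0,255],[0,0,0,0,255],[0,0,0,0,255],[0,0,0,0,255],[0,0,0,0,255],[0,0,0,0,255],[0,0,0,0,255],[0,0,0,0,255],[0,0,0,0,255],[0,0,0,0,255]]]'; python3 -m pendant '[[[0,0,0,0,255],[0,0,0,0,255],[-2,-5,0,0,255],[-4,-15,0,0.03,255],[-4,-28,0,0.03,255],[-4,-32,0,0.03,255],[-4,-35,0,0.03,255],[-4,-35,0,0.03,255],[-4,-35,0,0.03,255],[-4,-35,0,0.03,255],[-4,-35,-10,0.03,255],[-4,-25,-20,0.03,255]]]'; python3 -m pendant '[[[-4,-13,-25,0.03,255],[-3,-5,-25,0.03,255],[-1,0,-20,0.03,255],[0,0,-14,0.007,255],[0,0,-6,0,255],[0,0,0,0,199],[0,0,0,0,197],[0,0,0,0,196],[0,0,0,0,195.7],[0,0,0,0,195.5],[0,0,0,0,195.5]]]'
python3 - <<'E'
from h import *
tilt()
E
```

```text
clock: 33.87
eef_pos: [0.4738, 0.0189, 0.2455]
eef_rot: [-3.116, 0.402, 0.0]
wrist_force: [0.7, 0.2, -2.3]
width: 0.226
grasp_force: 59.1
clock: 34.87
eef_pos: [0.4369, -0.2661, 0.2185]
eef_rot: [3.135, 0.021, 0.009]
wrist_force: [0.5, -0.7, -1.6]
width: 0.229
grasp_force: 59.4
clock: 35.78
eef_pos: [0.4285, -0.2795, 0.1266]
eef_rot: [3.135, 0.174, 0.003]
wrist_force: [0.9, -0.3, -2.6]
width: 0.228
grasp_force: 4.3
t 35.83 pos [ 0.4282 -0.2794  0.1263] F [-0.   0.3 -3.2] blobs x,y,w,h,tilt [(319.8, np.float64(144.0), 37, 17, 23.7)]
```

```bash
python3 -m pendant '[[[0,0,0,0,195.5],[0,0,0,0,195.5],[0,0,0,0,195.5]]]'; python3 -c "
from h import *
tilt()"
```

```text
clock: 36.08
eef_pos: [0.4278, -0.2791, 0.1256]
eef_rot: [3.137, 0.173, 0.0]
wrist_force: [-0.3, 0.3, -2.1]
width: 0.236
grasp_force: 3.9
t 36.13 pos [ 0.4278 -0.2791  0.1256] F [-0.   0.  -2.2] blobs x,y,w,h,tilt [(319.8, np.float64(175.5), 35, 10, 1.9)]
```

Upright again; lower gently to the tray floor, release, raise.

```bash
python3 -m pendant '[[[0,0,-1.2,0,195.6],[0,0,-1.2,0,195.6],[0,0,-1.2,0,195.6],[0,0,-1.2,0,195.6],[0,0,-1,0,195.6],[0,0,-0.6,0,195.6]]]'; python3 -m pendant '[[[0,0,0,0,194],[0,0,0,0,180],[0,0,0,0,120],[0,0,0,0,0],[0,0,0,0,0],[0,0,0,0,0]]]'; python3 -m pendant '[[[0,0,5,0,0],[0,0,15,0,0],[0,0,25,0,0],[0,0,30,0,0],[0,0,30,0,0],[0,0,20,0,0],[0,0,5,0,0],[0,0,0,0,0],[0,0,0,0,0]]]'
python3 - <<'E'
from h import *
c={n:cam(n) for n in('scene','top','wrist')}
M=np.zeros((600,800,3),np.uint8)
M[:300,:480]=cv2.resize(c['wrist']['img'],(480,300));M[300:,:400]=cv2.resize(c['scene']['img'][130:280,180:380],(400,300))
M[300:,400:]=cv2.resize(c['top']['img'],(400,250))[:250].repeat(1,0) if 0 else cv2.copyMakeBorder(cv2.resize(c['top']['img'],(400,250)),0,50,0,0,cv2.BORDER_CONSTANT)
M=(255*(M/255.)**.6).astype(np.uint8);cv2.imwrite('pics/m4.png',M[:,:,::-1])
E
```

```text
clock: 36.63
eef_pos: [0.4278, -0.2792, 0.1196]
eef_rot: [-3.137, -0.174, 0.001]
wrist_force: [-2.5, 0.8, 5.3]
width: 0.233
grasp_force: 5.0
clock: 37.13
eef_pos: [0.4279, -0.2793, 0.1192]
eef_rot: [3.137, 0.173, 0.0]
wrist_force: [-1.0, -0.4, 0.1]
width: 0.847
grasp_force: 0.0
clock: 37.88
eef_pos: [0.4274, -0.2787, 0.2483]
eef_rot: [-3.136, -0.173, 0.001]
wrist_force: [-0.2, -0.2, -0.4]
width: 1.001
grasp_force: 0.0
```

View pics/m4.png

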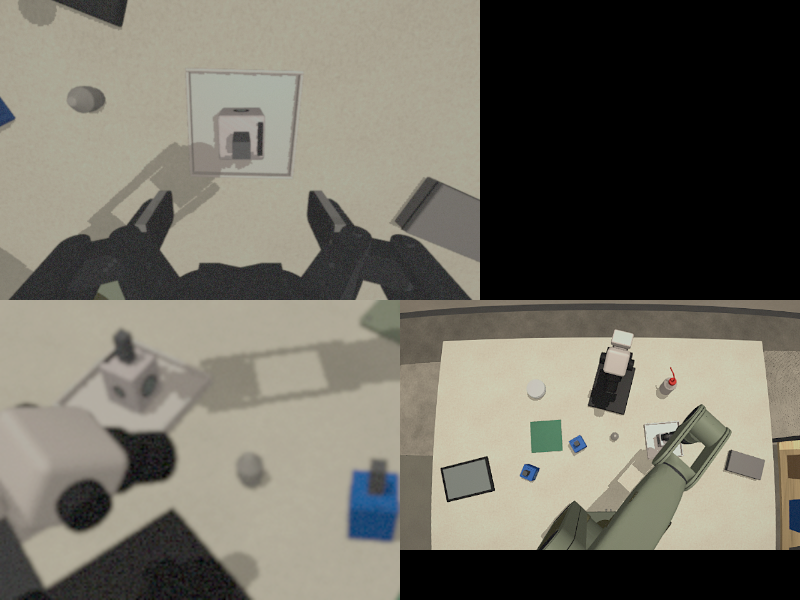

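The housing stands upright inside the tray (wrist view, around (241,133)). The gripper is clear of it, and the other objects look to be where they were.

```bash
python3 -c "
from cell import robot
print(robot.sign_off())"
```

```text
the job is handed in; nothing more can be done
None
```

The job is handed in at about 38 s: the large, medium and small windows were each held at the focus point for about a second, at a measured tilt of about 35°, and the housing now stands upright and released in the tray. The pendant cannot tilt the tool, so I pivoted the housing in the grip against the tray walls and set it down and regrasped it in the tray between windows; sign-off gave no verdict.

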